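# Load a cassette of capped tubes and close the clamp with the star wheel

## Task

Slide the cassette with the orange caps into the guide of the white clamping jig, blue tab last, until the yellow spring catch clicks behind it. Then turn the star wheel clockwise, spoke after spoke, until the blue clamp bar is fully closed on the caps. Leave the pink-capped cassette and everything else on the table where it is.

Things in the scene. Friction and masses are not known exactly. Their poses are not given: they have to be found in the camera images.
- jig: white clamping jig, fixed; base plate 12 mm thick, in its frame x -160 to 110, y -70 to 70 mm (bed) and x -60 to 110, y 70 to 300 (star). Origin: on the table under the place where the cassette ends up; x is the direction in which the cassette is slid in, z up. The bed is the plate's top, 12 mm above the table
- bed_home (a point): point on the bed (jig 0, 0, 12 mm) where the cassette's origin lies when fully in, axes as the jig's; the cassette has about 2 mm of play each way. Aluminium side guides 16 mm high, 68 mm apart (y -34 to 34), from x = -36 (left) and 0 (right) to the end stop at x = 72
- guide_mouth (a point): middle of the entry on the bed, jig -85, 0, 12 mm, where the flares of the side guides are about 90 mm apart. For x below 0 the guide is open from above; from x = 12 to 72 steel lips roof it 16 mm above the bed (top at 21), reaching in to y = +-26, so the foot flange must slide in under them
- catch (a joint): yellow spring catch on the right (-y) of the entry; its nose (jig x -35 to -3, top 27 mm above the table) sticks 9 mm into the guide, sloped towards the entry, square behind. 0 = out, grows (m) as pushed aside to -y, at most 0.015. Spring 3 N at 0, 6 N at 0.009; passing takes a push of a few N. It springs back behind the cassette's right shoulder
- clamp_bar (a joint): blue clamp bar (94 mm long, 12 mm thick, 38 to 64 mm above the table, jig x -34 to 60); moves to the jig's -y towards the caps as the star turns, 6.6 mm per rad. 0 = fully open (face at jig y = 69.5 mm), 0.033 m = fully closed on the caps
- star (a joint): angle of the star wheel (rad), growing clockwise seen from above; 0 = clamp open, 5.0 = fully closed at its hard stop. Five spokes 72 degrees apart; in the jig's frame they stand at -value + k*72 degrees, counterclockwise from +x. Stiff (about 0.25 N m), stays where it is left
- star_hub (a point): centre of the star wheel at mid-height of the spokes, jig 0, 175, 105 mm; axis vertical, axes as the jig's. Dark hub of radius 19, top 120 mm above the table; steel spokes 12 mm thick end in black balls 22 mm across, 90 mm from the axis. Free space under the spokes down to 60 mm above the table, but for a post of radius 20 under the hub
- star_knob (a point): centre of the black ball on the spoke that points to jig +x at star angle 0; turns with the wheel
- guard (a point): middle of the yellow front bar of the clear guard, jig 14, 175, 137 mm. The guard roofs the half of the star beyond this bar (jig x 10 to 110, y 67 to 283, top 141 mm above the table; posts at its far corners), so spokes can be pushed only in the half towards -x
- cassette_orange: the one to load: loose, 140 x 66 x 72 mm, 0.2 to 0.42 kg. Origin: centre of its underside; x to its leading end (x = 70), z up. Grey foot flange 12 mm thick, 64 mm wide from x = 0 to 70 with shoulders facing back at x = 0; behind that 44 mm wide; deck 44 mm wide up to z = 26. Four white tubes 20 mm thick lie across it (x -28 to 56, top z = 47), orange caps ending at y = 36
- tab_orange (a point): middle of the orange cassette's blue grip tab at its tail (cassette -50, 0, 50 mm), axes as the cassette's: tab 26 mm long along x, 20 mm thick along y, z 26 to 72 mm
- cassette_pink: to be left alone: made just like cassette_orange, same frame, but with pale pink caps
- tape_a: bystander: white tape roll lying flat, 90 mm across, 52 mm high; origin under its centre
- tape_b: bystander: white tape roll lying flat, 96 mm across, 50 mm high; origin under its centre
- glue: bystander: white glue bottle with orange cap, 52 mm across, 140 mm high; origin under its centre
- mug: bystander: white mug, 76 mm across, 90 mm high, handle at its +y; origin under its centre
- pliers: bystander: pliers with red handles lying along their x, 170 mm long, 72 mm wide, 18 mm high
- cap_rack: bystander, fixed: cardboard rack 150 x 100 mm full of orange and pink capped stubs, 62 mm high; origin under its centre
Things that resemble listed ones, but are neither listed nor needed, are in the scene too. What is shaped like the cassette_orange but black is not meant.

How it is judged:
By the outcome, as a careful person would: the job done as asked, in the order asked, and still so for the second after the job is handed in, with the robot touching nothing.
It also fails if it takes over 72 s, if anything falls off the work surface, if the arm or the gripper's body presses on something with over 40 N, if the wrist force passes 120 N, or if a joint passes its speed limit or range.

## Robot

A 7-joint arm with a two-finger parallel gripper is mounted at the origin on the work surface. World frame = base frame: x ahead of the robot, y to its left, z up, the work surface at z = 0. Lengths are in mm, angles in rad, forces in N, time in s.
With the tool pointing down it reaches from about 400 to 875 mm from the base axis. Payload 4.4 kg.
Tool frame: the origin (TCP) lies at the very end of the fingers, on their centre line; the grasp point (between the pads) lies 19 mm behind it (ctrl.pinch_z is the z of the grasp point in the tool frame, in mm); z points along the fingers, x is the direction in which the jaws open and shut, and the axes are right-handed (so a half turn about z gives the same grasp; the last joint's range is limited). The gripper opens to 85 mm and grips with 20 to 120 N. Pads are 22 mm wide; open, the fingers measure 114 mm over their backs; the gripper's body (76 mm by 85 mm) begins 54 mm behind the grasp point. The pads swing forward as they close: fully open they stand 13 mm farther back than shut.
Start: joints at [-1.261, 0.628, 0.038, 1.517, -0.027, 0.996, -0.02], TCP at [238.538, 604.663, 231.313] pointing down, gripper open.
Joint ranges: [-3.06, 3.06], [-0.37, 2.12], [-1.25, 1.32], [0.18, 2.47], [-1.1, 4.24], [0.23, 1.98], [-2.94, 2.94]. Speed limits (rad/s): [2.57, 2.57, 3.14, 3.14, 3.14, 3.14, 3.14].

## Interface

Orientations are given as [roll, pitch, yaw] about the fixed x, y, z axes, in that order (R = Rz(yaw) Ry(pitch) Rx(roll)).
In Python, from cell import sensors, get_image, order, ctrl gives the robot as it stands.
- The arm moves only by the tool arm_command, never from a script. Its argument "rows" is a list that holds one entry, the list of rows, each a list of 6 numbers: the shift along the tool's x, y, z in mm, then the turn, a rotation vector about the tool's x, y, z in degrees. A call has 1 to 20 rows; each row is the pose to reach, as a shift and turn from the pose commanded when the call began, along the tool's axes at that moment; what a row does not reach only later rows make up. A row lasts 1/12 s, in which the tool goes at most 41.7 mm and 7.16 degrees, less where a joint would pass 70% of its speed; a pose out of reach is approached as far as the arm can. A call with a gripper value outside its range is refused whole. "claw" is the opening, from -1 (shut) to 1 (fully open), set as the call begins (left out, the last holds). The fingers move at their own pace and stop on an object; the grip force is fixed at half the most. Time passes only in rows, so rows that repeat a pose let the fingers close. It gives the time, the measured TCP pose, the force and the opening at its end, in the units of the state.
- sensors.read_state(): the state, without advancing time (a new reading comes with each control period).
- get_image(name): name is "side" or "top" or "wrist"; returns a dict with "pixels" (480x640x3 uint8, red, green, blue), "z_map" (480x640 float32, mm along the optical axis (not along the pixel's ray), 0 where there is no reading), "K" (3x3 intrinsics, pixels), "pose" (4x4, takes a point from camera to world coordinates). Camera axes: x right, y up, looking along -z (the intrinsics and any distortion apply to the point x, -y, -z); pixel columns grow to the right and rows downward; lengths in mm; the calibration is good to about 2 mm. A picture is of the moment at which its call begins.
- order.finish_job(): hands the job in, once; it reports no verdict.
The state is a dict: "clock": time; "qpos": joint angles; "qd": joint speeds; "tau": joint torques, N m; "eef_pos": TCP position; "tool_rot": TCP orientation; "force": force on the tool from outside, world axes, zero at the start; "torque": the same for the moment, N m; "width": finger opening in mm.
Only numpy, scipy, OpenCV 4.12 (cv2) and the standard library are available. Lean on these libraries where they do the work, as an engineer would, in place of code of your own. Each camera call takes 0.05 s, during which the arm holds its last target.

## Working session

There is one attempt and no reset: what is moved stays moved. The work goes in short steps, Python scripts to look and compute and a tool call to move; the robot and the scene stay as the last step left them, time stands still between calls to the robot, and variables do not carry over. Pictures are saved under pics/ and viewed, and the job is handed in when it is done.

Besides the shell and the picture viewer there is one more tool, called as name(argument=value, ...) on one line, values as JSON. arm_command: Moves the arm, as the interface text tells. Its arguments: {"type":"object","properties":{"rows":{"type":"array","items":{"type":"array","items":{"type":"array","items":{"type":"number"}}}},"claw":{"type":"number"}},"required":["rows"]}

```bash
ls; mkdir -p pics; python3 - <<'E'
from cell import sensors,get_image,order,ctrl
import cv2,numpy as np
print(sensors.read_state(), ctrl.pinch_z)
for n in ["side","top","wrist"]:
    im=get_image(n); cv2.imwrite(f"pics/{n}0.png",im["pixels"][:,:,::-1]); np.savez(f"pics/{n}0.npz",**im)
    print(n,im["K"].tolist(),np.round(im["pose"],3).tolist(),[k for k in im])
E
```

```text
pics
{'clock': 0.0, 'qpos': array([-1.26080572,  0.62936295,  0.03844322,  1.5183658 , -0.02700038,
        0.99627412, -0.0199597 ]), 'qd': array([ 0.00047899,  0.00182377,  0.00211592, -0.00115853,  0.00035423,
        0.0005115 , -0.00112962]), 'tau': array([ 3.94287918e-04, -5.63410378e+01,  1.22645214e+00, -1.93439037e+01,
        1.10188918e-02,  1.06129205e-02,  1.55254710e-06]), 'eef_pos': array([238.30223293, 604.07760186, 230.37889919]), 'tool_rot': array([3.14156660e+00, 1.89198364e-03, 1.19504481e+00]), 'force': array([ 0.1331764 , -0.64779269,  0.43413239]), 'torque': array([-0.02439107,  0.0253873 , -0.00335506]), 'width': 85.22100320280931} -18.700000000000003
side [[608.2715925337641, 0.0, 321.0947000624009], [0.0, 608.2715925337641, 248.775336794706], [0.0, 0.0, 1.0]] [[0.815, 0.411, -0.41, -189.768], [-0.58, 0.568, -0.584, -966.277], [-0.007, 0.713, 0.701, 1256.244], [0.0, 0.0, 0.0, 1.0]] ['pixels', 'z_map', 'K', 'pose']
top [[489.06518307115397, 0.0, 317.86804200090484], [0.0, 489.06518307115397, 239.12639831814647], [0.0, 0.0, 1.0]] [[0.021, 0.992, -0.123, 326.979], [-1.0, 0.021, -0.003, -15.006], [-0.001, 0.123, 0.992, 1387.966], [0.0, 0.0, 0.0, 1.0]] ['pixels', 'z_map', 'K', 'pose']
wrist [[363.3825302191472, 0.0, 320.26540701332755], [0.0, 363.3825302191472, 242.92174063689967], [0.0, 0.0, 1.0]] [[0.366, -0.895, -0.255, 173.171], [0.931, 0.351, 0.102, 629.844], [-0.002, -0.274, 0.962, 374.543], [0.0, 0.0, 0.0, 1.0]] ['pixels', 'z_map', 'K', 'pose']
```

View pics/top0.png

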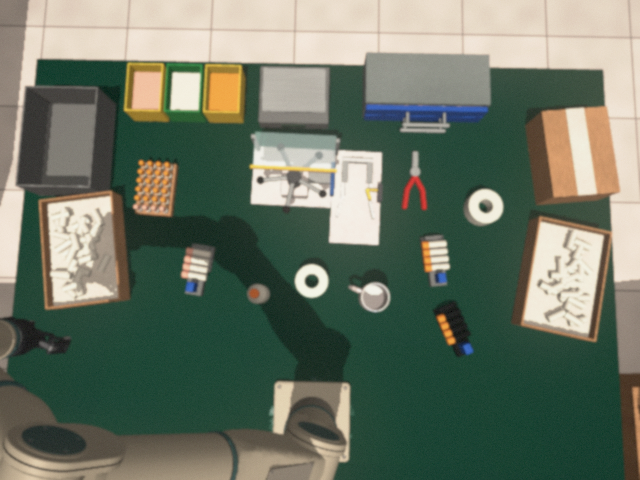

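View pics/side0.png

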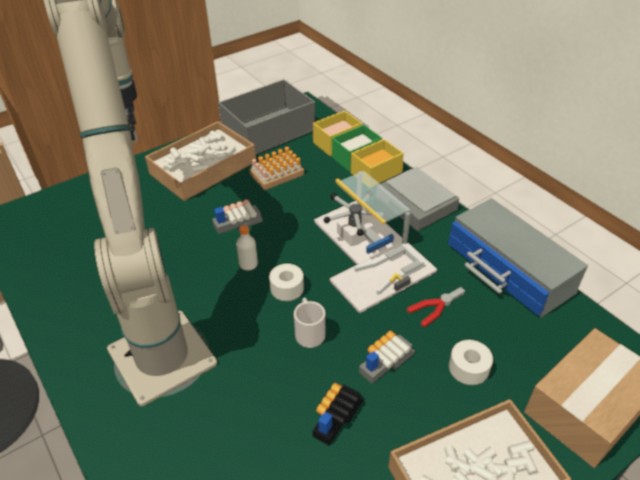

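View pics/wrist0.png

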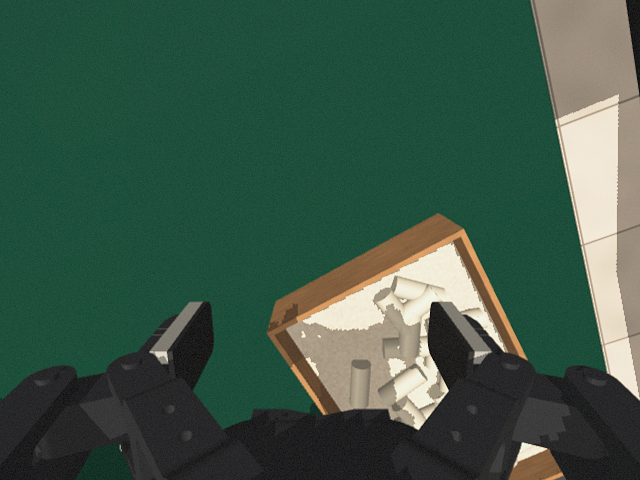

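```bash
cat > h.py <<'E'
import numpy as np,cv2
from scipy.spatial.transform import Rotation as R
def load(n): 
    d=np.load(f"pics/{n}.npz"); return {k:d[k] for k in d.files}
def pts(im):
    K=im["K"];z=im["z_map"];v,u=np.mgrid[:480,:640]
    c=np.stack([(u-K[0,2])/K[0,0]*z,-(v-K[1,2])/K[1,1]*z,-z,np.ones_like(z)],-1)
    w=c@im["pose"].T; w=w[...,:3]; w[z<=0]=np.nan; return w
def ray(im,u,v,h):
    K=im["K"];d=im["pose"][:3,:3]@np.array([(u-K[0,2])/K[0,0],-(v-K[1,2])/K[1,1],-1]);o=im["pose"][:3,3]
    return o+d*(h-o[2])/d[2]
def proj(im,p):
    K=im["K"];q=np.linalg.inv(im["pose"])@np.append(p,1);return np.array([K[0,2]+K[0,0]*q[0]/-q[2],K[1,2]-K[1,1]*q[1]/-q[2]])
def grab(n,name):
    from cell import get_image
    im=get_image(n);cv2.imwrite(f"pics/{name}.png",im["pixels"][:,:,::-1]);np.savez(f"pics/{name}.npz",**im);return im
def state():
    from cell import sensors
    s=sensors.read_state();return s
E
python3 - <<'E'
from h import *
im=load("top0");a=im["pixels"][:,:,::-1]
c1=cv2.resize(a[225:365,395:495],None,fx=4,fy=4,interpolation=cv2.INTER_CUBIC)
c2=cv2.resize(a[120:255,240:390],None,fx=5,fy=5,interpolation=cv2.INTER_CUBIC)
cv2.imwrite("pics/c1.png",c1);cv2.imwrite("pics/c2.png",c2[:600])
w=pts(im)
hsv=cv2.cvtColor(im["pixels"],cv2.COLOR_RGB2HSV)
def comp(m,name,minA=12):
    n,l,s,c=cv2.connectedComponentsWithStats(m.astype(np.uint8))
    for i in range(1,n):
        if s[i,4]>=minA: print(name,np.round(c[i],1),s[i,4],np.round(np.nanmedian(w[l==i],0),1),"zmax",np.nanpercentile(w[l==i][:,2],90).round(1))
H,S,V=hsv[...,0],hsv[...,1],hsv[...,2]
comp((H>105)&(H<125)&(S>120)&(V>60),"blue")
comp((H>20)&(H<32)&(S>120)&(V>120),"yellow")
comp((H>5)&(H<20)&(S>130)&(V>150),"orange")
E
```

```text
blue [424.6 112.6] 1637 [ 850.1 -301.9   82.9] zmax 99.1
blue [440.9 277. ] 84 [ 394.5 -343.7   70.2] zmax 74.5
blue [190.6 286.3] 86 [356.1 328.3  69.7] zmax 73.9
blue [465.8 347.9] 126 [ 208.5 -408.    69.1] zmax 74.2
yellow [143.6  92.7] 1044 [889.8 499.2  63.5] zmax 79.7
yellow [223.1  94.2] 1046 [891.1 268.1  60.5] zmax 79.8
yellow [290.3 168.2] 194 [666.9  66.  140.2] zmax 143.2
yellow [370.4 191.2] 32 [ 638.9 -152.8   27. ] zmax 31.0
orange [222.9  91.1] 1132 [916.1 271.5  45. ] zmax 49.0
orange [139.5 109. ] 14 [858.3 507.8  43.7] zmax 46.5
orange [141.  162.7] 24 [696.  486.9  57.4] zmax 63.5
orange [149.8 163.4] 26 [694.9 463.7  58.3] zmax 63.0
orange [158.  163.9] 23 [693.6 441.   58.1] zmax 61.1
orange [166.6 164.6] 29 [692.6 417.7  58.1] zmax 62.6
orange [140.5 171.1] 29 [672.3 490.4  54.1] zmax 62.3
orange [148.8 171.5] 31 [671.7 466.8  56.3] zmax 63.1
orange [157.3 172.1] 33 [670.9 443.2  56.6] zmax 63.4
orange [165.7 172.5] 30 [669.6 419.5  57.3] zmax 61.3
orange [139.3 179.7] 28 [647.6 491.8  55.3] zmax 63.6
orange [147.7 180.2] 33 [647.1 467.9  54.1] zmax 62.1
orange [156.1 180.9] 33 [646.2 444.1  56.2] zmax 63.0
orange [164.7 181.4] 30 [644.5 419.2  59.6] zmax 63.6
orange [138.  188.5] 30 [622.6 493.4  57.7] zmax 63.0
orange [146.6 189.1] 34 [621.4 470.   56.1] zmax 63.0
orange [155.2 189.5] 32 [621.5 446.1  56. ] zmax 62.4
orange [163.6 190.1] 32 [619.4 422.9  54.3] zmax 62.6
orange [137.2 197.6] 32 [597.6 495.   56.6] zmax 62.5
orange [145.5 197.8] 34 [597.1 471.1  54.4] zmax 62.4
orange [154.  198.3] 34 [596.5 446.7  56.4] zmax 62.0
orange [162.5 198.7] 30 [595.4 425.   54.7] zmax 61.9
orange [426.2 256. ] 187 [ 453.6 -310.3   43.5] zmax 48.5
orange [253.8 292.9] 49 [340.5 148.6 139.3] zmax 141.7
orange [445.7 329.1] 221 [ 255.4 -361.9   43.5] zmax 48.4
```

View pics/c1.png

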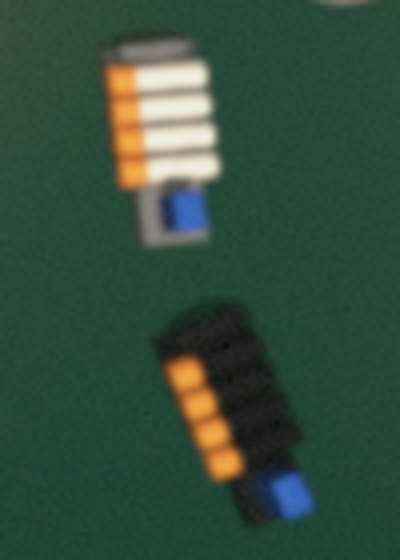

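View pics/c2.png

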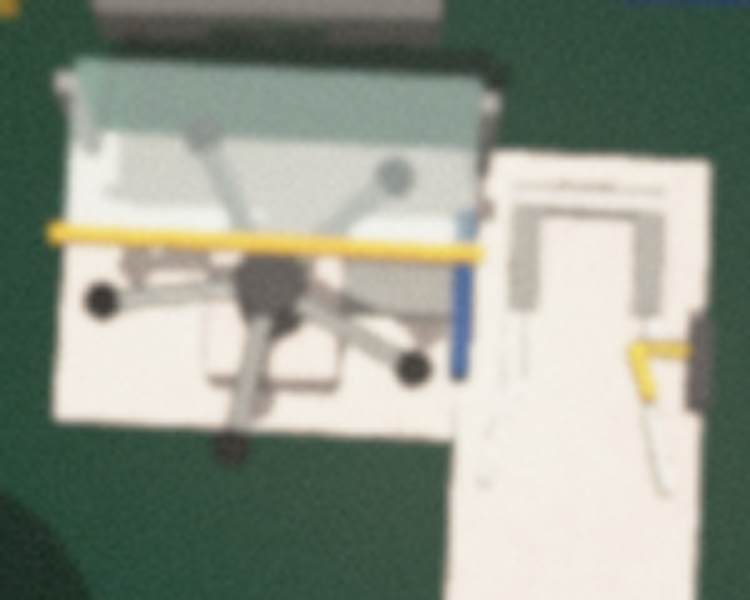

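```bash
python3 - <<'E'
from h import *
im=load("top0");hsv=cv2.cvtColor(im["pixels"],cv2.COLOR_RGB2HSV)
g=im["pixels"].astype(float)[...,0]; g=cv2.GaussianBlur(g,(3,3),0)  # red channel: green cloth low, white high
def edge(p0,p1,direc,half=8,n=15):
    out=[]
    for t in np.linspace(0,1,n):
        c=np.array(p0)*(1-t)+np.array(p1)*t; s=np.arange(-half,half,.1)
        P=c[None]+s[:,None]*np.array(direc)
        v=cv2.remap(g.astype(np.float32),P[:,0].astype(np.float32)[None],P[:,1].astype(np.float32)[None],1)[0]
        mid=(v.min()+v.max())/2
        k=np.where((v[:-1]-mid)*(v[1:]-mid)<=0)[0]
        if len(k)and v.max()-v.min()>60: out.append(ray(im,*P[k[0]],12)[:2])
    out=np.array(out); vx,vy,x,y=cv2.fitLine(out.astype(np.float32),cv2.DIST_HUBER,0,.1,.01).ravel()
    res=np.abs((out-[x,y])@np.array([-vy,vx]))
    return len(out),np.degrees(np.arctan2(vy,vx)).round(2),np.round([x,y],1),res.max().round(2),np.round([out[0],out[-1]],1).tolist()
print("right",edge((381.5,160),(381,172),(1,0)),edge((380.5,205),(379,238),(1,0)))
print("bottom",edge((335,244),(375,246),(0,1),5))
print("top",edge((342,150.5),(378,151.5),(0,1)))
print("starbottom",edge((254,204),(322,207.5),(0,1),5))
print("starleft",edge((253,172),(251,200),(1,0),5))
print("bedleft",edge((329.8,215),(329,240),(1,0),6))
# yellow bar
w=pts(im);H,S,V=[hsv[...,i] for i in range(3)]
m=(H>18)&(H<34)&(S>100)&(V>110);m[:150]=0;m[185:]=0;m[:,:240]=0;m[:,345:]=0
vv,uu=np.nonzero(m);P=np.array([ray(im,u,v,141)[:2] for u,v in zip(uu,vv)])
r=cv2.minAreaRect(P.astype(np.float32));print("bar",r,np.round(P.mean(0),1)); print(np.round(cv2.fitLine(P.astype(np.float32),2,0,.1,.01).ravel(),3))
E
```

```text
right (15, np.float32(-0.3), array([ 713.8, -189.8], dtype=float32), np.float64(0.21), [[731.8, -190.0], [696.2, -189.6]]) (15, np.float32(-1.81), array([ 547.6, -184.2], dtype=float32), np.float64(0.72), [[599.4, -185.8], [504.2, -182.6]])
bottom (15, np.float32(88.21), array([ 486.3, -116.7], dtype=float32), np.float64(0.49), [[487.9, -59.3], [484.6, -172.6]])
top (15, np.float32(88.04), array([ 759.1, -124.2], dtype=float32), np.float64(0.69), [[761.1, -75.0], [757.3, -179.4]])
starbottom (15, np.float32(88.36), array([592.7,  92.2], dtype=float32), np.float64(0.54), [[595.0, 174.3], [589.5, -20.4]])
starleft (15, np.float32(-1.86), array([649.5, 184.8], dtype=float32), np.float64(0.58), [[688.4, 183.2], [606.2, 185.9]])
bedleft (15, np.float32(-1.66), array([528.3, -41.3], dtype=float32), np.float64(0.43), [[567.4, -42.5], [495.5, -40.1]])
bar ((666.6385498046875, 60.80714416503906), (225.67822265625, 10.871783256530762), 87.94176483154297) [666.3  60.7]
[3.10000e-02 1.00000e+00 6.66338e+02 6.07250e+01]
```

```bash
cat >> h.py <<'E'
def rows(targets,s=None):
    """targets: (x,y,z,yawdeg[,roll,pitch]) world -> tool-axis shift/rotvec from measured pose"""
    s=s or state(); p=s["eef_pos"];R0=R.from_euler("xyz",s["tool_rot"])
    for t in targets:
        d=R0.inv().apply(np.array(t[:3])-p); rv=(R0.inv()*R.from_euler("xyz",[180,0,t[3]],degrees=True)).as_rotvec(degrees=True)
        print(t,"->",np.round(d,1),np.round(rv,1),"rows",np.ceil(max(np.linalg.norm(d)/41.7,np.linalg.norm(rv)/7.16)))
O=np.array([647.5,-115.9]);TH=np.radians(-1.78)
def jig(x,y): c,s_=np.cos(TH),np.sin(TH); return O+[c*x-s_*y,s_*x+c*y]
E
python3 - <<'E'
from h import *
im=load("top0");hsv=cv2.cvtColor(im["pixels"],cv2.COLOR_RGB2HSV);H,S,V=[hsv[...,i] for i in range(3)]
box=np.zeros((480,640),bool);box[228:292,415:455]=1
o=box&(H>5)&(H<20)&(S>130)&(V>150); wt=box&(S<60)&(V>150)
for n,m in(("caps",o),("caps+tubes",o|wt)):
    vv,uu=np.nonzero(m);P=np.array([ray(im,u,v,44)[:2] for u,v in zip(uu,vv)],np.float32);print(n,cv2.minAreaRect(P))
b=box&(H>105)&(H<125)&(S>120)&(V>100)
vv,uu=np.nonzero(b);P=np.array([ray(im,u,v,72)[:2] for u,v in zip(uu,vv)],np.float32);print(cv2.minAreaRect(P),P.mean(0))
print("hub",ray(im,294.4,176.4,120),jig(0,175))
rows([(560,250,330,-15),(470,-300,300,-82)])
E
```

```text
caps ((452.7554626464844, -310.011962890625), (83.44168090820312, 17.148061752319336), 6.7269368171691895)
caps+tubes ((455.143310546875, -335.465576171875), (84.4428482055664, 68.27748107910156), 6.461088180541992)
((394.4898376464844, -344.7340087890625), (21.439844131469727, 23.743532180786133), 1.2096621990203857) [ 394.55264 -344.62262]
hub [650.44034768  54.95638884 120.        ] [652.93582612  59.01555618]
(560, 250, 330, -15) -> [-211.6  429.2  -99.1] [ 0.1  0.1 83.5] rows 12.0
(470, -300, 300, -82) -> [-756.2  547.4  -68.3] [1.000e-01 0.000e+00 1.505e+02] rows 23.0
```

arm_command(rows=[[[-212, 429, -99, 0, 0, 83], [-212, 429, -99, 0, 0, 83], [-212, 429, -99, 0, 0, 83], [-212, 429, -99, 0, 0, 83], [-212, 429, -99, 0, 0, 83], [-212, 429, -99, 0, 0, 83], [-212, 429, -99, 0, 0, 83], [-212, 429, -99, 0, 0, 83], [-212, 429, -99, 0, 0, 83], [-212, 429, -99, 0, 0, 83], [-212, 429, -99, 0, 0, 83], [-756, 547, -68, 0, 0, 152], [-756, 547, -68, 0, 0, 152], [-756, 547, -68, 0, 0, 152], [-756, 547, -68, 0, 0, 152], [-756, 547, -68, 0, 0, 152], [-756, 547, -68, 0, 0, 152], [-756, 547, -68, 0, 0, 152], [-756, 547, -68, 0, 0, 152], [-756, 547, -68, 0, 0, 152]]], claw=1)

```text
clock: 1.82
eef_pos: [493.6, -101.4, 308.0]
tool_rot: [-3.141, 0.0, -1.311]
force: [1.1, -0.7, 0.6]
width: 85.4
```

```bash
python3 - <<'E'
from h import *
s=state();print(s["clock"],s["eef_pos"],np.degrees(s["tool_rot"]),s["qpos"])
rows([(430,-330,230,-83.4)],s)
E
```

```text
1.8167 [ 493.61079156 -101.42842641  307.97367407] [-1.79979889e+02  2.37366334e-02 -7.50915610e+01] [-0.40943851  0.42259211  0.80587443  1.82615006 -0.3505657   1.0412751
 -0.77755099]
(430, -330, 230, -83.4) -> [204.5 120.3  77.8] [-0.   0.   8.3] rows 6.0
```

arm_command(rows=[[[204, 120, 78, 0, 0, 8], [204, 120, 78, 0, 0, 8], [204, 120, 78, 0, 0, 8], [204, 120, 78, 0, 0, 8], [204, 120, 78, 0, 0, 8], [204, 120, 78, 0, 0, 8], [204, 120, 78, 0, 0, 8], [204, 120, 78, 0, 0, 8], [204, 120, 78, 0, 0, 8], [204, 120, 78, 0, 0, 8]]])

```text
clock: 2.65
eef_pos: [433.0, -326.7, 230.0]
tool_rot: [-3.141, 0.001, -1.442]
force: [-0.6, -0.6, 0.1]
width: 85.5
```

```bash
python3 - <<'E'
from h import *
s=state();print(s["clock"],s["eef_pos"],np.degrees(s["tool_rot"]),s["force"])
im=grab("wrist","w1")
E
```

```text
2.65 [ 433.0177005  -326.65120628  229.95588594] [-1.79973379e+02  6.33075212e-02 -8.26370173e+01] [-0.55286811 -0.5863948   0.08587075]
```

View pics/w1.png

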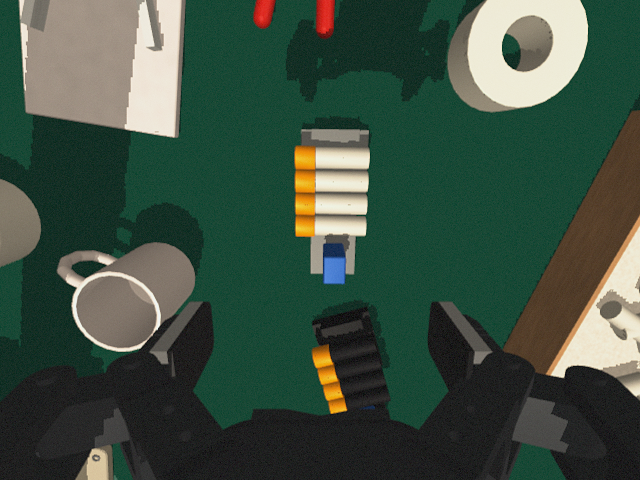

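The wrist view shows the target at about (335,200): white tubes, orange caps on the left, blue tab at (334,265). The black look-alike is at (350,365), and the pink one was at top (197,270). I'll measure the target in this view.

```bash
python3 - <<'E'
from h import *
im=load("w1");hsv=cv2.cvtColor(im["pixels"],cv2.COLOR_RGB2HSV);H,S,V=[hsv[...,i] for i in range(3)]
w=pts(im)
box=np.zeros((480,640),bool);box[120:292,285:380]=1
o=box&(H>5)&(H<22)&(S>130)&(V>130); wt=box&(S<70)&(V>170)
for n,m,z in(("caps",o,42),("caps+tubes",o|wt,42)):
    m=cv2.morphologyEx(m.astype(np.uint8),cv2.MORPH_OPEN,np.ones((3,3)))
    vv,uu=np.nonzero(m);P=np.array([ray(im,u,v,z)[:2] for u,v in zip(uu,vv)],np.float32);print(n,cv2.minAreaRect(P),np.nanmedian(w[m>0],0))
b=box&(H>105)&(H<125)&(S>110)
k=b&(w[...,2]>68);vv,uu=np.nonzero(k);P=w[k][:,:2].astype(np.float32);print("tabtop",len(P),cv2.minAreaRect(P),np.nanmedian(w[k],0))
vv,uu=np.nonzero(b&(V>140));P=np.array([ray(im,u,v,72)[:2] for u,v in zip(uu,vv)],np.float32);print("bright",cv2.minAreaRect(P),P.mean(0))
E
```

```text
caps ((453.2306823730469, -309.0325622558594), (82.24613952636719, 17.92931365966797), 7.18319034576416) [ 455.37978582 -309.75773128   45.58748859]
caps+tubes ((456.24505615234375, -333.4064025878906), (82.26652526855469, 66.886474609375), 7.064788818359375) [ 459.25047007 -332.03317774   44.7594099 ]
tabtop 632 ((393.5989685058594, -343.8668212890625), (26.766916275024414, 19.334022521972656), 7.527103424072266) [ 394.67244279 -343.62023134   73.18324361]
bright ((392.9903869628906, -344.3725280761719), (24.392850875854492, 18.449499130249023), 7.48322868347168) [ 392.86404 -344.05197]
```

```bash
python3 - <<'E'
from h import *
rows([(393.3,-343.6,110,-82.8),(393.3,-343.6,33,-82.8)])
E
```

```text
(393.3, -343.6, 110, -82.8) -> [ 11.9  41.9 120.1] [-0.   0.   0.2] rows 4.0
(393.3, -343.6, 33, -82.8) -> [ 12.   42.  197.1] [-0.   0.   0.2] rows 5.0
```

arm_command(rows=[[[12, 42, 120, 0, 0, 0], [12, 42, 120, 0, 0, 0], [12, 42, 120, 0, 0, 0], [12, 42, 120, 0, 0, 0], [12, 42, 120, 0, 0, 0], [12, 42, 120, 0, 0, 0]]])

```text
clock: 3.2
eef_pos: [393.9, -345.4, 111.4]
tool_rot: [-3.14, -0.001, -1.443]
force: [0.1, -0.5, -0.1]
width: 85.9
```

```bash
python3 - <<'E'
from h import *
s=state();print(s["clock"],s["eef_pos"],np.degrees(s["tool_rot"]),s["force"])
rows([(393.3,-343.6,33,-82.8)])
E
```

```text
3.2 [ 393.85966132 -345.43752451  111.36504792] [-1.79890178e+02 -7.63524346e-02 -8.26788500e+01] [ 0.12578184 -0.50355883 -0.09563555]
(393.3, -343.6, 33, -82.8) -> [-2.   0.5 78.4] [-0.1 -0.1  0.1] rows 2.0
```

arm_command(rows=[[[-2, 0, 30, 0, 0, 0], [-2, 0, 55, 0, 0, 0], [-2, 0, 70, 0, 0, 0], [-2, 0, 78, 0, 0, 0], [-2, 0, 78, 0, 0, 0], [-2, 0, 78, 0, 0, 0]]])

```text
clock: 3.7
eef_pos: [393.3, -344.0, 33.4]
tool_rot: [-3.14, -0.002, -1.444]
force: [0.9, -1.2, 0.3]
width: 85.3
```

```bash
python3 - <<'E'
from h import *
s=state();print(s["clock"],s["eef_pos"],np.degrees(s["tool_rot"]),s["force"])
grab("wrist","w2")
E
```

```text
3.7 [ 393.29279216 -344.04156415   33.39733442] [-1.79882430e+02 -1.12667699e-01 -8.27095976e+01] [ 0.8682426  -1.16405124  0.34750472]
```

View pics/w2.png

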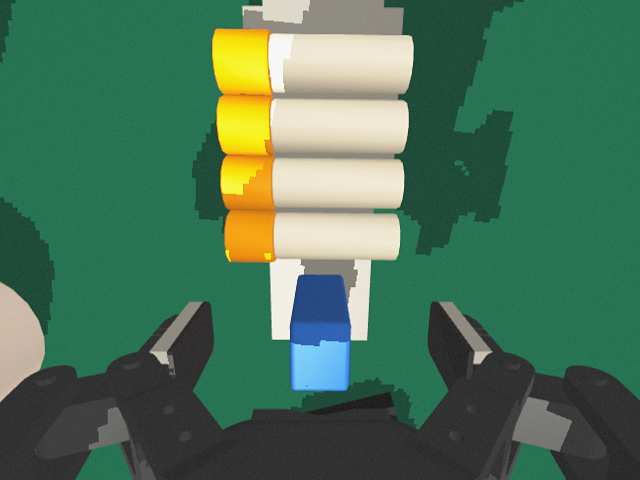

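Tab (320,335) is centred between the jaws, which are at columns 213 and 430. Closing.

arm_command(rows=[[[0, 0, 0, 0, 0, 0], [0, 0, 0, 0, 0, 0], [0, 0, 0, 0, 0, 0], [0, 0, 0, 0, 0, 0], [0, 0, 0, 0, 0, 0], [0, 0, 0, 0, 0, 0], [0, 0, 0, 0, 0, 0], [0, 0, 0, 0, 0, 0], [0, 0, 0, 0, 0, 0], [0, 0, 0, 0, 0, 0]]], claw=-1)

```text
clock: 4.58
eef_pos: [391.9, -343.7, 32.2]
tool_rot: [-3.141, -0.0, -1.445]
force: [0.3, 0.8, 5.6]
width: 19.0
```

```bash
python3 - <<'E'
from h import *
s=state();print(s["clock"],s["eef_pos"],np.degrees(s["tool_rot"]),s["force"],s["width"])
E
```

```text
4.5833 [ 391.85740676 -343.65136599   32.22348487] [-1.79978720e+02 -2.11029797e-02 -8.27733121e+01] [0.3452424  0.81578682 5.55212462] 19.02357248675724
```

```bash
python3 - <<'E'
from h import *
p=jig(-168,0);print(p)
rows([(391.9,-343.7,150,-82.8),(*p,150,-91.8)])
E
```

```text
[ 479.58106607 -110.68160692]
(391.9, -343.7, 150, -82.8) -> [ 1.000e-01 -1.000e-01 -1.178e+02] [-0. -0.  0.] rows 3.0
(np.float64(479.58106606557), np.float64(-110.68160692123332), 150, -91.8) -> [-220.  -116.4 -117.8] [-0. -0.  9.] rows 7.0
```

arm_command(rows=[[[0, 0, -20, 0, 0, 0], [0, 0, -50, 0, 0, 0], [0, 0, -85, 0, 0, 0], [0, 0, -118, 0, 0, 0], [-20, -10, -118, 0, 0, 1], [-50, -26, -118, 0, 0, 2], [-85, -45, -118, 0, 0, 4], [-120, -63, -118, 0, 0, 5], [-155, -82, -118, 0, 0, 7], [-185, -98, -118, 0, 0, 9], [-205, -108, -118, 0, 0, 9], [-215, -114, -118, 0, 0, 9], [-220, -116, -118, 0, 0, 9], [-220, -116, -118, 0, 0, 9], [-220, -116, -118, 0, 0, 9]]])

```text
clock: 5.83
eef_pos: [478.4, -112.2, 150.0]
tool_rot: [3.141, -0.001, -1.603]
force: [-0.4, -1.1, -1.6]
width: 19.3
```

```bash
python3 - <<'E'
from h import *
s=state();print(s["clock"],s["eef_pos"],np.degrees(s["tool_rot"]),s["force"],s["width"])
grab("wrist","w3");grab("top","t3");grab("side","s3")
E
```

```text
5.8333 [ 478.43068301 -112.1617893   149.97372728] [ 1.79978355e+02 -7.02020119e-02 -9.18714137e+01] [-0.4142368  -1.08656912 -1.62038365] 19.258931629743824
```

View pics/w3.png

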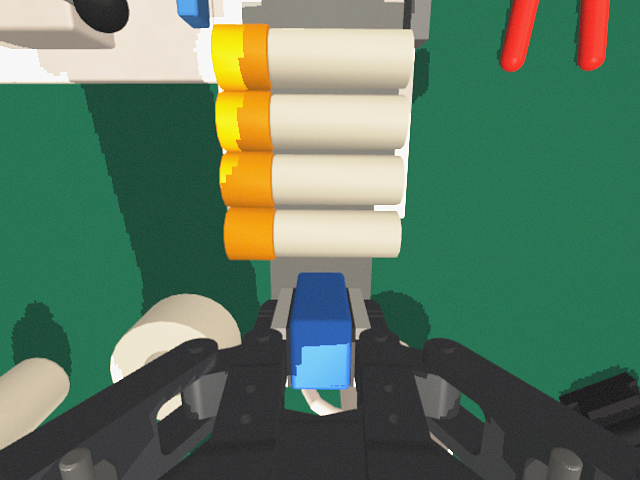

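View pics/t3.png

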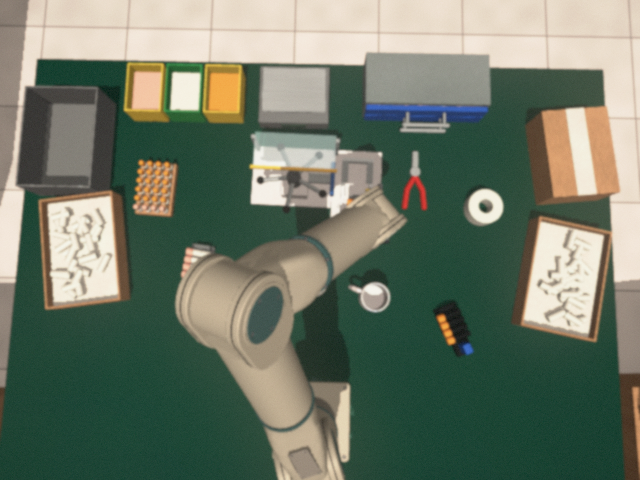

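View pics/s3.png

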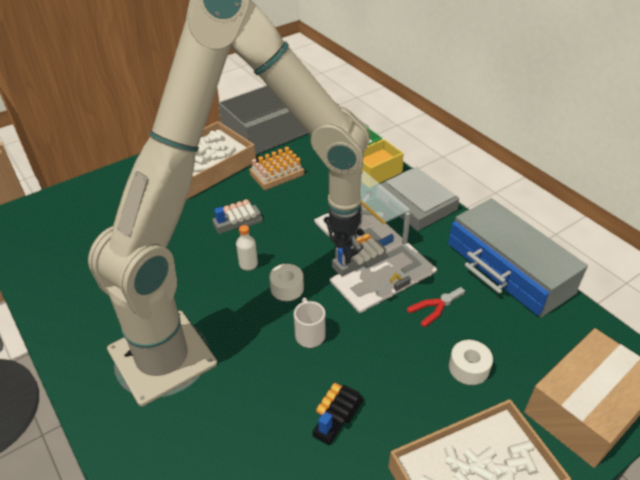

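```bash
python3 - <<'E'
from h import *
for n,x0,y0,x1,y1,f in(("side0",310,150,450,320,5),("top0",240,120,400,255,4)):
    im=load(n);a=im["pixels"][:,:,::-1]
    a=cv2.resize(a[y0:y1,x0:x1],None,fx=f,fy=f,interpolation=cv2.INTER_CUBIC)
    def mk(x,y,z,col=(0,0,255)):
        p=proj(im,np.append(jig(x,y),z));q=(int((p[0]-x0+.5)*f),int((p[1]-y0+.5)*f));cv2.drawMarker(a,q,col,cv2.MARKER_CROSS,14,1)
    for x,y in((-160,-70),(-160,70),(110,-70),(-60,70),(-60,300),(110,300),(110,70)):mk(x,y,12)
    mk(0,175,120,(255,0,0));mk(14,67,141,(255,0,255));mk(14,283,141,(255,0,255))
    for y in(34,-34):mk(12,y*26/34,33,(0,160,0));mk(72,y*26/34,33,(0,160,0))
    mk(-3,-25,27,(255,0,0));mk(90,175,105)if 0 else None
    for k in range(5):
        t=np.radians(72*k);mk(90*np.cos(t),175+90*np.sin(t),105,(0,160,255))
    cv2.imwrite(f"pics/ov_{n}.png",a[:600,:800])
E
```

```text
(no output)
```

View pics/ov_side0.png

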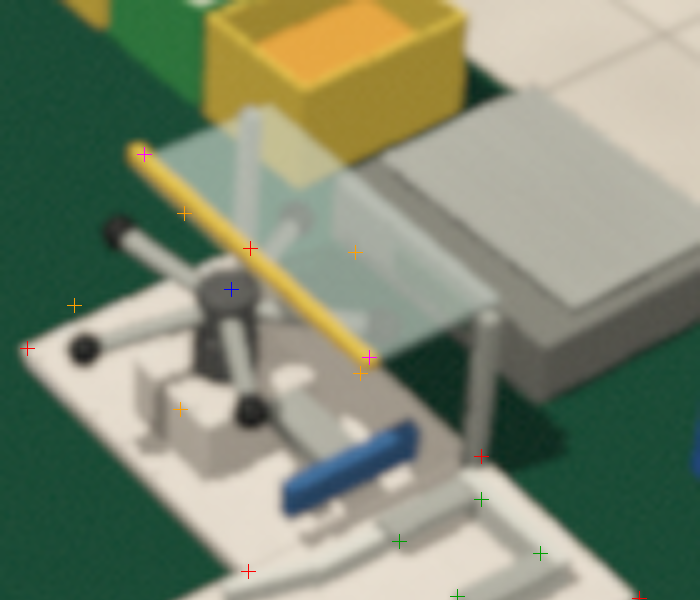

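View pics/ov_top0.png

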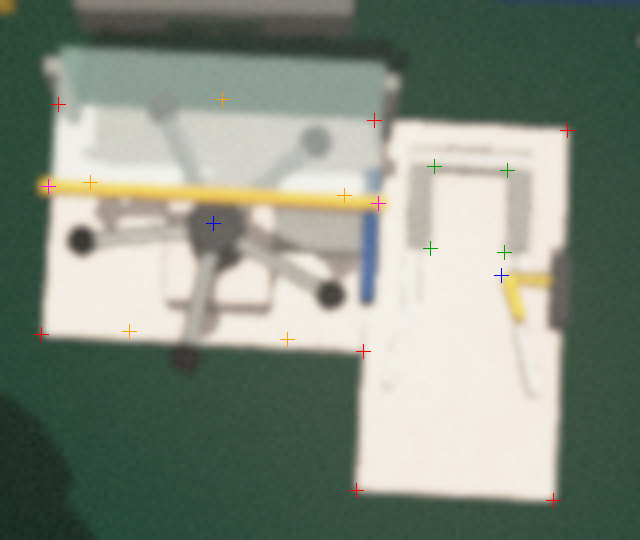

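```bash
python3 - <<'E'
from h import *
im=load("top0");hsv=cv2.cvtColor(im["pixels"],cv2.COLOR_RGB2HSV);H,S,V=[hsv[...,i] for i in range(3)]
c,s=np.cos(TH),np.sin(TH)
def inv(p): d=np.array(p[:2])-O; return np.round([c*d[0]+s*d[1],-s*d[0]+c*d[1]],1)
m=(H>100)&(H<128)&(S>90);m[:150]=0;m[205:]=0;m[:,:322]=0;m[:,345:]=0
vv,uu=np.nonzero(m);print(len(uu),inv(ray(im,uu.mean(),vv.mean(),64)), [inv(ray(im,u,vv.mean(),64)) for u in(uu.min(),uu.max()+1)])
for u,v in((82,240),(330,294),(185,357),(163,107),(316,142)):
    q=inv(ray(im,u/4+240,v/4+120,105)); print(q,np.degrees(np.arctan2(q[1]-175,q[0])).round(1),np.hypot(q[0],q[1]-175).round(1))
E
```

```text
38 [-3.9 70. ] [array([-4., 72.]), array([-3.6, 63.8])]
[-13.2 262.1] 98.6 88.1
[-41.4  94. ] -117.1 91.0
[-89.1 188.3] 171.5 90.1
[ 81.5 213.5] 25.3 90.1
[ 62.6 108.8] -46.6 91.1
```

```bash
python3 - <<'E'
from h import *
p=jig(-168,-0.5);rows([(*p,60,-91.8),(*p,45.5,-91.8)])
E
```

```text
(np.float64(479.5655351337879), np.float64(-111.18136565318103), 60, -91.8) -> [-1.5 -1.  90.1] [-0.  -0.  -0.2] rows 3.0
(np.float64(479.5655351337879), np.float64(-111.18136565318103), 45.5, -91.8) -> [ -1.5  -1.  104.6] [-0.  -0.  -0.2] rows 3.0
```

arm_command(rows=[[[-1, -1, 30, 0, 0, 0], [-1, -1, 55, 0, 0, 0], [-1, -1, 75, 0, 0, 0], [-1, -1, 90, 0, 0, 0], [-1, -1, 98, 0, 0, 0], [-1, -1, 103, 0, 0, 0], [-1, -1, 104, 0, 0, 0], [-1, -1, 104, 0, 0, 0], [-1, -1, 104, 0, 0, 0]]])

```text
clock: 6.73
eef_pos: [480.7, -110.0, 46.7]
tool_rot: [-3.14, -0.0, -1.602]
force: [0.1, -0.1, -2.0]
width: 19.5
```

```bash
python3 - <<'E'
from h import *
s=state();print(s["clock"],s["eef_pos"],np.degrees(s["tool_rot"]),s["force"],s["width"])
grab("wrist","w4")
rows([(*jig(x,-.5),45.5,-91.8) for x in(-140,-100,-60,-50,-48)])
E
```

```text
6.7333 [ 480.68124803 -110.04818375   46.71113403] [-1.79918831e+02 -2.18552681e-02 -9.17921982e+01] [ 0.0637211  -0.12523396 -1.99564092] 19.465509456220072
(np.float64(507.5520241228596), np.float64(-112.05109783297547), 45.5, -91.8) -> [  1.3 -26.9   1.3] [-0.1 -0.   0. ] rows 1.0
(np.float64(547.5327226786762), np.float64(-113.29357237553897), 45.5, -91.8) -> [  1.3 -66.9   1.4] [-0.1 -0.   0. ] rows 2.0
(np.float64(587.513421234493), np.float64(-114.53604691810247), 45.5, -91.8) -> [   1.3 -106.9    1.4] [-0.1 -0.   0. ] rows 3.0
(np.float64(597.5085958734471), np.float64(-114.84666555374335), 45.5, -91.8) -> [   1.3 -116.9    1.4] [-0.1 -0.   0. ] rows 3.0
(np.float64(599.507630801238), np.float64(-114.90878928087152), 45.5, -91.8) -> [   1.3 -118.9    1.4] [-0.1 -0.   0. ] rows 3.0
```

View pics/w4.png

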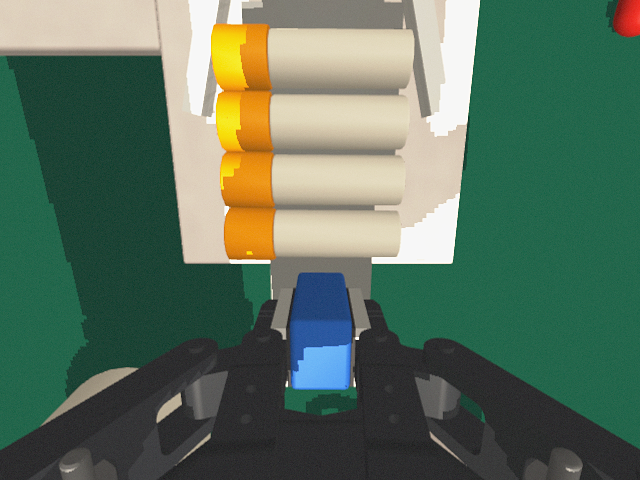

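arm_command(rows=[[[0, -8, 1, 0, 0, 0], [0, -18, 1, 0, 0, 0], [0, -28, 1, 0, 0, 0], [0, -38, 1, 0, 0, 0], [0, -46, 1, 0, 0, 0], [0, -54, 1, 0, 0, 0], [0, -60, 1, 0, 0, 0], [0, -60, 1, 0, 0, 0]]])

```text
clock: 7.45
eef_pos: [541.4, -109.1, 44.8]
tool_rot: [3.142, 0.002, -1.598]
force: [1.4, 3.9, -3.9]
width: 19.4
```

```bash
python3 - <<'E'
from h import *
s=state();print(s["clock"],s["eef_pos"],np.degrees(s["tool_rot"]),s["force"],s["torque"],s["width"])
grab("wrist","w5")
rows([(*jig(x,0.5),45.5,-91.8) for x in(-60,-50,-48)])
E
```

```text
7.45 [ 541.4324038  -109.12151676   44.84164321] [ 1.79997628e+02  1.40650362e-01 -9.15555618e+01] [ 1.41752332  3.94796778 -3.86913986] [ 1.08235951 -0.07810935  0.44058637] 19.355996552585736
(np.float64(587.5444830980571), np.float64(-113.53652945420706), 45.5, -91.8) -> [  3.  -46.4  -0.7] [-0.   0.1  0.2] rows 2.0
(np.float64(597.5396577370112), np.float64(-113.84714808984793), 45.5, -91.8) -> [  3.1 -56.4  -0.7] [-0.   0.1  0.2] rows 2.0
(np.float64(599.538692664802), np.float64(-113.9092718169761), 45.5, -91.8) -> [  3.1 -58.4  -0.7] [-0.   0.1  0.2] rows 2.0
```

View pics/w5.png

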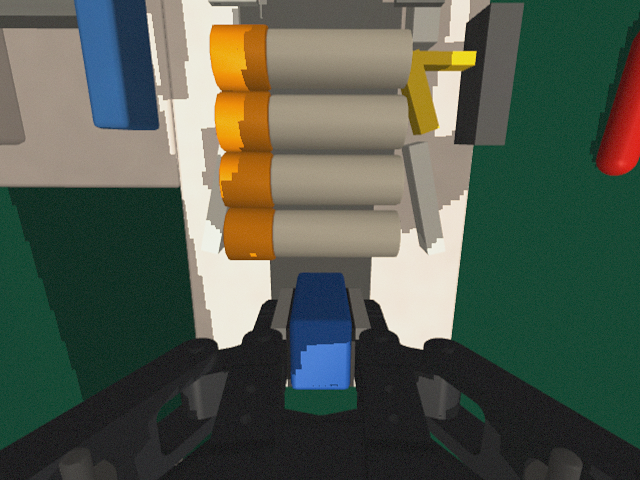

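arm_command(rows=[[[1, -8, 0, 0, 0, 0], [1, -16, 0, 0, 0, 0], [1, -24, 0, 0, 0, 0], [1, -32, 0, 0, 0, 0], [1, -40, 0, 0, 0, 0], [1, -45, 0, 0, 0, 0], [1, -50, 0, 0, 0, 0], [1, -50, 0, 0, 0, 0]]])

```text
clock: 8.17
eef_pos: [590.5, -111.9, 44.7]
tool_rot: [3.141, 0.003, -1.6]
force: [-0.1, 4.7, -3.4]
width: 19.7
```

```bash
python3 - <<'E'
from h import *
s=state();print(s["clock"],s["eef_pos"],np.degrees(s["tool_rot"]),s["force"],s["torque"],s["width"])
grab("wrist","w6")
rows([(*jig(x,1),45.5,-91.8) for x in(-60,-50,-48)])
E
```

```text
8.1667 [ 590.45845196 -111.90644643   44.72485938] [ 1.79964670e+02  1.66771341e-01 -9.16956572e+01] [-0.14487937  4.70777921 -3.44344831] [1.27332103 0.04997335 0.25099859] 19.748065621510758
(np.float64(587.5600140298391), np.float64(-113.03677072225935), 45.5, -91.8) -> [ 1.2  2.9 -0.8] [0.  0.2 0.1] rows 1.0
(np.float64(597.5551886687932), np.float64(-113.34738935790021), 45.5, -91.8) -> [ 1.2 -7.1 -0.8] [0.  0.2 0.1] rows 1.0
(np.float64(599.554223596584), np.float64(-113.4095130850284), 45.5, -91.8) -> [ 1.2 -9.1 -0.8] [0.  0.2 0.1] rows 1.0
```

View pics/w6.png

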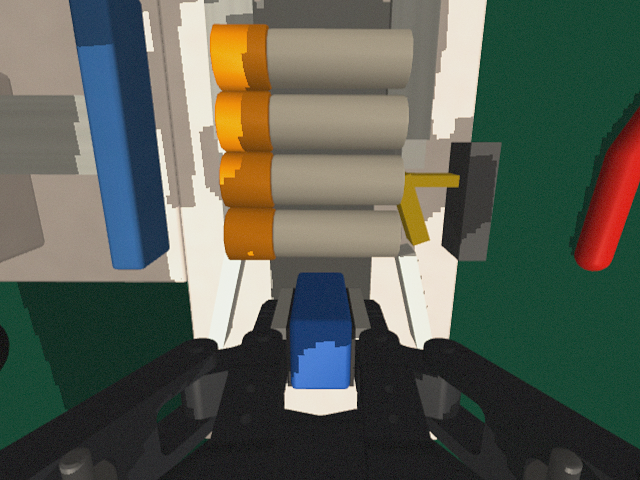

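arm_command(rows=[[[1, -3, 0, 0, 0, 0], [1, -6, 0, 0, 0, 0], [1, -8, 0, 0, 0, 0], [1, -10, 0, 0, 0, 0], [1, -11, 0, 0, 0, 0], [1, -12, 0, 0, 0, 0], [1, -12, 0, 0, 0, 0], [1, -12, 0, 0, 0, 0]]])

```text
clock: 8.88
eef_pos: [598.3, -114.5, 44.7]
tool_rot: [3.135, 0.003, -1.601]
force: [-9.7, 4.5, 3.8]
width: 19.3
```

```bash
python3 - <<'E'
from h import *
s=state();print(s["clock"],s["eef_pos"],np.degrees(s["tool_rot"]),s["force"],s["torque"],s["width"])
grab("wrist","w7")
rows([(*jig(x,1),45.5,-91.8) for x in(-60,-50,-48)])
E
```

```text
8.8833 [ 598.3474569  -114.53876635   44.74255144] [ 1.79617534e+02  1.47905762e-01 -9.17570506e+01] [-9.70417964  4.50605898  3.83557023] [1.19448496 1.7049966  0.47684628] 19.346738003866285
(np.float64(587.5600140298391), np.float64(-113.03677072225935), 45.5, -91.8) -> [-1.1 10.8 -0.7] [0.4 0.1 0. ] rows 1.0
(np.float64(597.5551886687932), np.float64(-113.34738935790021), 45.5, -91.8) -> [-1.1  0.8 -0.7] [0.4 0.1 0. ] rows 1.0
(np.float64(599.554223596584), np.float64(-113.4095130850284), 45.5, -91.8) -> [-1.1 -1.2 -0.8] [0.4 0.1 0. ] rows 1.0
```

View pics/w7.png

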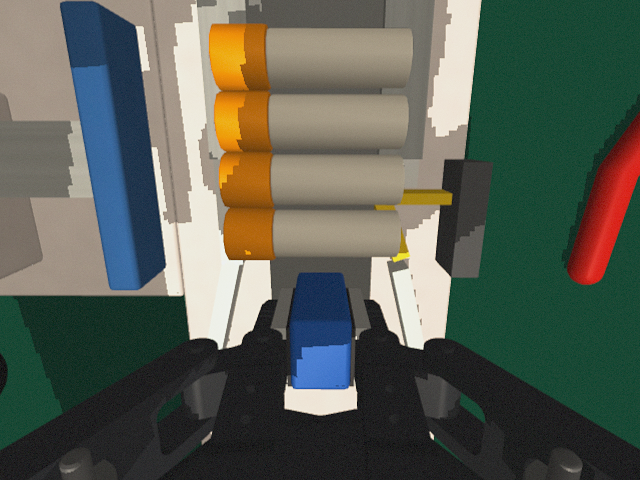

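arm_command(rows=[[[0, 2, 0, 0, 0, 0], [0, 2, 0, 0, 0, 0], [0, 2, 0, 0, 0, 0], [0, 2, 0, 0, 0, 0], [0, 2, 0, 0, 0, 0], [0, 2, 0, 0, 0, 0], [0, 2, 0, 0, 0, 0], [0, 2, 0, 0, 0, 0]]], claw=0.3)

```text
clock: 9.6
eef_pos: [600.1, -115.4, 45.0]
tool_rot: [-3.141, -0.0, -1.602]
force: [-0.4, 1.0, 0.7]
width: 55.5
```

```bash
python3 - <<'E'
from h import *
s=state();print(s["clock"],s["eef_pos"],np.degrees(s["tool_rot"]),s["force"],s["torque"],s["width"])
E
```

```text
9.6 [ 600.14355566 -115.43530892   44.98171668] [-1.79987691e+02 -1.07276552e-02 -9.17740798e+01] [-0.4144973   1.00660401  0.70128907] [ 0.0342772   0.02054794 -0.0489928 ] 55.52176812394124
```

Released. Lifting straight up, then looking.

arm_command(rows=[[[0, 0, -20, 0, 0, 0], [0, 0, -50, 0, 0, 0], [0, 0, -90, 0, 0, 0], [0, 20, -125, 0, 0, 0], [0, 40, -150, 0, 0, 0], [0, 40, -150, 0, 0, 0], [0, 40, -150, 0, 0, 0]]])

```text
clock: 10.18
eef_pos: [560.3, -114.2, 196.5]
tool_rot: [-3.138, 0.0, -1.602]
force: [0.1, -0.1, -1.5]
width: 55.7
```

```bash
python3 - <<'E'
from h import *
s=state();print(s["clock"],s["eef_pos"],np.degrees(s["tool_rot"]),s["force"],s["width"],s["qpos"])
grab("wrist","w8")
E
```

```text
10.1833 [ 560.32444112 -114.23364976  196.54588752] [-1.79819597e+02  2.77037830e-02 -9.18130750e+01] [ 0.14675229 -0.06823986 -1.45237731] 55.715498113266285 [-0.33085068  0.68436538  0.79851425  1.79548565 -0.60645662  0.92187549
 -0.86585896]
```

View pics/w8.png

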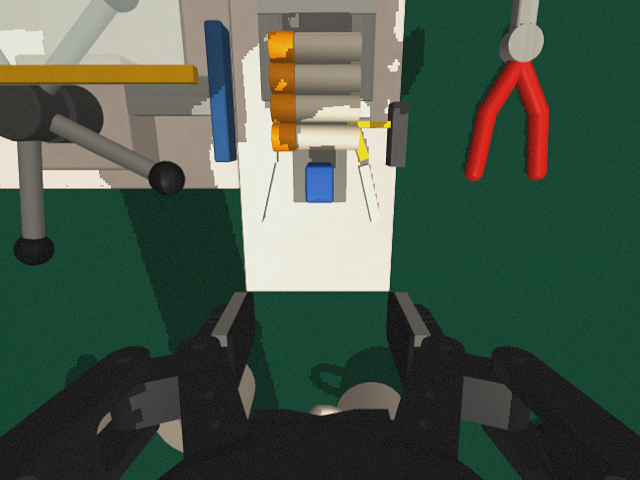

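```bash
python3 - <<'E'
from h import *
im=load("w8");a=im["pixels"][:,:,::-1]
cv2.imwrite("pics/w8c.png",cv2.resize(a[100:230,250:410],None,fx=4.5,fy=4.5,interpolation=cv2.INTER_CUBIC))
hsv=cv2.cvtColor(im["pixels"],cv2.COLOR_RGB2HSV);H,S,V=[hsv[...,i] for i in range(3)]
c,s=np.cos(TH),np.sin(TH)
def inv(p): d=np.array(p[:2])-O; return np.round([c*d[0]+s*d[1],-s*d[0]+c*d[1]],1)
m=(H>20)&(H<34)&(S>120)&(V>90);m[:110]=0;m[170:]=0;m[:,:345]=0;m[:,400:]=0
vv,uu=np.nonzero(m);P=np.array([inv(ray(im,u,v,27)) for u,v in zip(uu,vv)]);print(P.min(0),P.max(0),len(P))
b=(H>105)&(H<125)&(S>110);b[:155]=0;b[210:]=0;b[:,:300]=0;b[:,340:]=0
w=pts(im);k=b&(w[...,2]>78);print(np.round([inv(q) for q in [np.nanmedian(w[k],0)]],1),np.nanmedian(w[k],0),k.sum())
m0=load("top0");hs=cv2.cvtColor(m0["pixels"],cv2.COLOR_RGB2HSV)
m=(hs[...,0]>18)&(hs[...,0]<34)&(hs[...,1]>90)&(hs[...,2]>110);m[:180]=0;m[210:]=0;m[:,:360]=0;m[:,382:]=0
vv,uu=np.nonzero(m);P=np.array([inv(ray(m0,u,v,27)) for u,v in zip(uu,vv)]);print("before",P.min(0),P.max(0),len(P))
E
```

```text
[-34.4 -58.4] [ -3.1 -23.8] 446
[[-47.1  -0.2]] [ 600.41905809 -114.65736117   85.29153875] 994
before [-33.3 -59.9] [ -3.2 -28.5] 52
```

View pics/w8c.png

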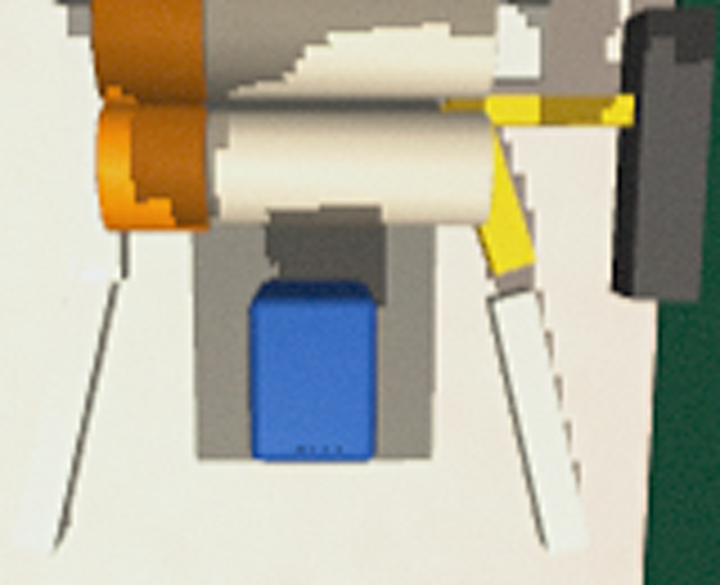

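```bash
cat >> h.py <<'E'
def fing(th,extra=0,r=58):
    t=np.radians(th);n=np.array([-np.sin(t),np.cos(t)]);h=6+11*abs(n[0])+14.5*abs(n[1])
    return jig(*(np.array([0,175])+r*np.array([np.cos(t),np.sin(t)])+(h+extra)*n))
E
python3 - <<'E'
from h import *
p=fing(171,13);print(p)
rows([(*p,190,-91.8),(*p,85,-91.8)])
E
```

```text
[589.4051264   35.43992931]
(np.float64(589.4051264020299), np.float64(35.439929306252054), 190, -91.8) -> [-149.8  -24.4    5.3] [-0.1  0.   0. ] rows 4.0
(np.float64(589.4051264020299), np.float64(35.439929306252054), 85, -91.8) -> [-149.7  -24.3  110.3] [-0.1  0.   0. ] rows 5.0
```

arm_command(rows=[[[-35, -6, 2, 0, 0, 0], [-75, -12, 5, 0, 0, 0], [-115, -19, 5, 0, 0, 0], [-140, -24, 5, 0, 0, 0], [-150, -24, 5, 0, 0, 0], [-150, -24, 5, 0, 0, 0], [-150, -24, 5, 0, 0, 0]]], claw=-1)

```text
clock: 10.82
eef_pos: [588.2, 34.4, 188.8]
tool_rot: [3.14, -0.002, -1.601]
force: [-0.1, 0.5, -0.5]
width: -0.0
```

```bash
python3 - <<'E'
from h import *
s=state();print(s["clock"],s["eef_pos"],np.degrees(s["tool_rot"]),s["force"],s["width"])
grab("wrist","w9")
p=fing(171,13);rows([(*p,85,-91.8)])
E
```

```text
10.8167 [588.22614389  34.35948167 188.82977611] [ 1.79900286e+02 -1.04314169e-01 -9.17495782e+01] [-0.11107201  0.54573102 -0.49356351] -0.02971503600344186
(np.float64(589.4051264020299), np.float64(35.439929306252054), 85, -91.8) -> [ -2.7  -1.2 104.3] [ 0.1 -0.1 -0.1] rows 3.0
```

View pics/w9.png

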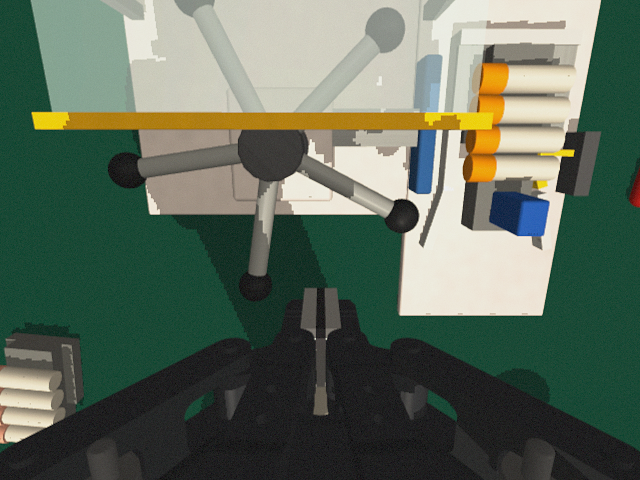

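```bash
python3 - <<'E'
from h import *
im=load("w9");c,s=np.cos(TH),np.sin(TH)
def inv(p): d=np.array(p[:2])-O; return np.round([c*d[0]+s*d[1],-s*d[0]+c*d[1]],1)
print("hub",inv(ray(im,270,147,120)))
for u,v in((127,169),(255,285),(402,216)):
    q=inv(ray(im,u,v,105)); print(q,np.degrees(np.arctan2(q[1]-175,q[0])).round(1),np.hypot(q[0],q[1]-175).round(1))
p=np.append(fing(171,13),111);print(proj(im,p))
E
```

```text
hub [  0.8 176.7]
[-12.8 267.1] 97.9 93.0
[-89.6 192. ] 169.3 91.2
[-42.   95.9] -118.0 89.6
[318.06388694 249.68616602]
```

arm_command(rows=[[[-2, -1, 30, 0, 0, 0], [-2, -1, 60, 0, 0, 0], [-2, -1, 85, 0, 0, 0], [-2, -1, 100, 0, 0, 0], [-2, -1, 104, 0, 0, 0], [-2, -1, 104, 0, 0, 0], [-2, -1, 104, 0, 0, 0]]])

```text
clock: 11.45
eef_pos: [590.2, 35.2, 86.8]
tool_rot: [-3.14, -0.001, -1.604]
force: [0.3, -0.7, 0.4]
width: -0.0
```

```bash
python3 - <<'E'
from h import *
s=state();print(s["clock"],s["eef_pos"],np.degrees(s["tool_rot"]),s["force"],s["width"])
rows([(*fing(t),85,-91.8) for t in np.linspace(171,90,16)])
E
```

```text
11.45 [590.21995868  35.18072076  86.78801922] [-1.79935883e+02 -5.31918395e-02 -9.19047054e+01] [ 0.29419272 -0.66314155  0.44877804] -0.03407810692051165
(np.float64(591.8366258651791), np.float64(48.21051309716407), 85, -91.8) -> [-13.1  -1.2   1.8] [-0.1 -0.1 -0.1] rows 1.0
(np.float64(590.885353895631), np.float64(53.29984729914713), 85, -91.8) -> [-18.1  -0.1   1.8] [-0.1 -0.1 -0.1] rows 1.0
(np.float64(590.4062636744043), np.float64(58.61711046153414), 85, -91.8) -> [-23.4   0.6   1.8] [-0.1 -0.1 -0.1] rows 1.0
(np.float64(590.4490713730311), np.float64(64.11606224568706), 85, -91.8) -> [-28.9   0.7   1.8] [-0.1 -0.1 -0.1] rows 1.0
(np.float64(591.0582346212923), np.float64(69.74031364332785), 85, -91.8) -> [-34.6   0.3   1.8] [-0.1 -0.1 -0.1] rows 1.0
(np.float64(592.2709695040296), np.float64(75.42409601191719), 85, -91.8) -> [-40.3  -0.7   1.8] [-0.1 -0.1 -0.1] rows 1.0
(np.float64(594.1154102853579), np.float64(81.09340624343648), 85, -91.8) -> [-46.   -2.4   1.7] [-0.1 -0.1 -0.1] rows 2.0
(np.float64(596.6089816851862), np.float64(86.66749801404086), 85, -91.8) -> [-51.7 
[... 321 characters left out ...]
oat64(101.94921695533833), 85, -91.8) -> [-67.3 -15.5   1.7] [-0.1 -0.1 -0.1] rows 2.0
(np.float64(612.982109601624), np.float64(106.267696268404), 85, -91.8) -> [-71.8 -20.4   1.7] [-0.1 -0.1 -0.1] rows 2.0
(np.float64(618.5328495540109), np.float64(110.05622293114564), 85, -91.8) -> [-75.8 -25.8   1.7] [-0.1 -0.1 -0.1] rows 2.0
(np.float64(624.5618600669051), np.float64(113.23763569283), 85, -91.8) -> [-79.2 -31.7   1.8] [-0.1 -0.1 -0.1] rows 3.0
(np.float64(630.9945627025468), np.float64(115.74339534767162), 85, -91.8) -> [-81.9 -38.1   1.8] [-0.1 -0.1 -0.1] rows 3.0
(np.float64(637.7456173242102), np.float64(117.51562076822162), 85, -91.8) -> [-83.9 -44.8   1.8] [-0.1 -0.1 -0.1] rows 3.0
```

arm_command(rows=[[[-7, -1, 1, 0, 0, 0], [-13, -1, 1, 0, 0, 0], [-18, 0, 1, 0, 0, 0], [-23, 1, 1, 0, 0, 0], [-29, 1, 1, 0, 0, 0], [-35, 0, 1, 0, 0, 0], [-40, -1, 1, 0, 0, 0], [-46, -2, 1, 0, 0, 0]]])

```text
clock: 12.12
eef_pos: [593.7, 80.0, 85.8]
tool_rot: [-3.139, -0.005, -1.603]
force: [-0.2, -7.2, -1.0]
width: 0.0
```

```bash
python3 - <<'E'
from h import *
s=state();print(s["clock"],s["eef_pos"],np.degrees(s["tool_rot"]),s["force"],s["torque"],s["width"])
grab("wrist","w10")
E
```

```text
12.1167 [593.68444371  80.0404439   85.80029654] [-179.87502432   -0.28364584  -91.86374931] [-0.17671773 -7.23570948 -0.9784235 ] [-1.41993517  0.02127799 -0.04737415] 0.030163216066816437
```

View pics/w10.png

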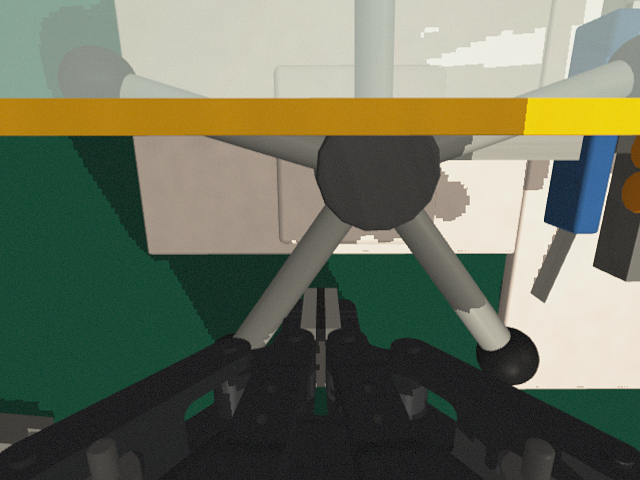

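arm_command(rows=[[[-6, -2, 0, 0, 0, 0], [-11, -5, 0, 0, 0, 0], [-17, -9, 0, 0, 0, 0], [-22, -13, 0, 0, 0, 0], [-26, -18, 0, 0, 0, 0], [-30, -23, 0, 0, 0, 0], [-34, -29, 0, 0, 0, 0], [-36, -36, 0, 0, 0, 0], [-38, -42, 0, 0, 0, 0], [-38, -42, 0, 0, 0, 0]]])

```text
clock: 13.0
eef_pos: [634.9, 119.7, 84.5]
tool_rot: [3.138, -0.001, -1.601]
force: [-2.6, -0.3, -1.5]
width: -0.2
```

```bash
python3 - <<'E'
from h import *
s=state();print(s["clock"],s["eef_pos"],np.degrees(s["tool_rot"]),s["force"],s["torque"],s["width"])
grab("wrist","w11")
E
```

```text
13.0 [634.94573233 119.69562201  84.45031503] [ 1.79806449e+02 -4.82848342e-02 -9.17444124e+01] [-2.64630992 -0.30794072 -1.47587891] [-0.37932338  0.51396946  0.03374964] -0.24186218846542715
```

View pics/w11.png

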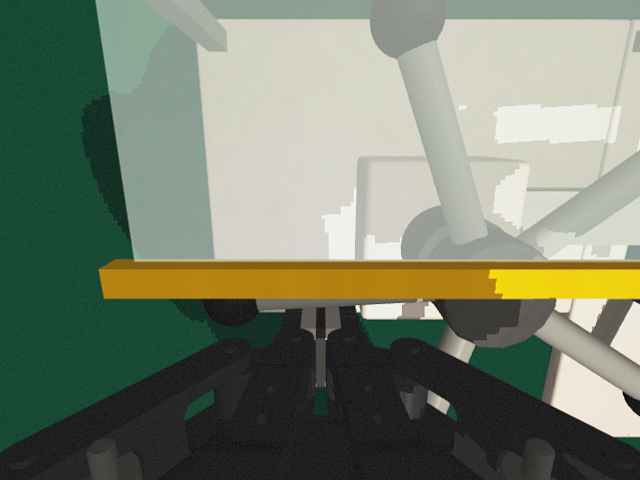

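```bash
python3 - <<'E'
from h import *
im=load("w11");c,s_=np.cos(TH),np.sin(TH)
def inv(p): d=np.array(p[:2])-O; return np.round([c*d[0]+s_*d[1],-s_*d[0]+c*d[1]],1)
for u,v in((233,308),(407,20)):
    q=inv(ray(im,u,v,105)); print(q,np.degrees(np.arctan2(q[1]-175,q[0])).round(1),np.hypot(q[0],q[1]-175).round(1))
p=fing(236,5,64);print(p,inv(p))
rows([(*p,145,-91.8),(*p,85,-91.8)])
E
```

```text
[-11.2 267.5] 96.9 93.2
[ 83.8 209.2] 22.2 90.5
[638.41689353  -9.40961631] [-12.4 106.2]
(np.float64(638.4168935276057), np.float64(-9.40961631064826), 145, -91.8) -> [129.3  -7.2 -60.5] [ 0.2 -0.   0.1] rows 4.0
(np.float64(638.4168935276057), np.float64(-9.40961631064826), 85, -91.8) -> [129.3  -7.4  -0.5] [ 0.2 -0.   0.1] rows 4.0
```

arm_command(rows=[[[0, 6, 0, 0, 0, 0], [0, 14, -5, 0, 0, 0], [0, 18, -30, 0, 0, 0], [0, 18, -60, 0, 0, 0], [20, 18, -65, 0, 0, 0], [55, 18, -65, 0, 0, 0], [90, 14, -65, 0, 0, 0], [115, 4, -65, 0, 0, 0], [128, -4, -65, 0, 0, 0], [128, -6, -65, 0, 0, 0], [128, -6, -65, 0, 0, 0]]])

```text
clock: 13.97
eef_pos: [638.6, -8.2, 150.7]
tool_rot: [-3.14, 0.001, -1.603]
force: [-0.4, 1.1, 0.7]
width: 0.3
```

```bash
python3 - <<'E'
from h import *
s=state();print(s["clock"],s["eef_pos"],np.degrees(s["tool_rot"]),s["force"],s["torque"],s["width"])
grab("wrist","w12")
p=fing(238,5,66);rows([(*p,85,-91.8)])
E
```

```text
13.9667 [638.6389882   -8.21781914 150.6707965 ] [-1.79918609e+02  7.39725892e-02 -9.18254752e+01] [-0.40496381  1.07746555  0.68428493] [0.04299391 0.02370131 0.01227615] 0.2678496447414009
(np.float64(639.5227351420427), np.float64(-11.41725728501568), 85, -91.8) -> [ 4.8 -1.5 65.3] [-0.   0.1  0.1] rows 2.0
```

View pics/w12.png

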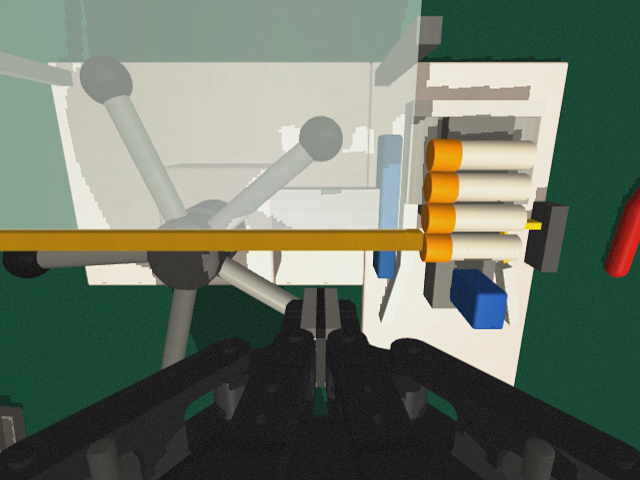

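arm_command(rows=[[[5, 0, 8, 0, 0, 0], [5, 0, 20, 0, 0, 0], [5, 0, 35, 0, 0, 0], [5, 0, 50, 0, 0, 0], [5, 0, 60, 0, 0, 0], [5, 0, 65, 0, 0, 0], [5, 0, 65, 0, 0, 0]]])

```text
clock: 14.6
eef_pos: [637.0, -12.8, 83.2]
tool_rot: [3.139, 0.0, -1.601]
force: [-0.5, 0.2, -0.3]
width: -0.4
```

```bash
python3 - <<'E'
from h import *
s=state();print(s["clock"],s["eef_pos"],np.degrees(s["tool_rot"]),s["force"],s["torque"],s["width"])
grab("wrist","w13")
rows([(*fing(t,0,r),85,-91.8) for t,r in zip(np.linspace(238,100,24),np.linspace(66,56,24))])
E
```

```text
14.6 [636.98093913 -12.765626    83.15461152] [ 1.79827561e+02  7.95273564e-03 -9.17429111e+01] [-0.52508134  0.16530085 -0.28517   ] [-0.03604341  0.01440508  0.04356198] -0.3573528757850805
(np.float64(635.3668421298127), np.float64(-8.637229718444217), 85, -91.8) -> [-4.5  2.5 -0.8] [ 0.1 -0.   0. ] rows 1.0
(np.float64(629.1175623140792), np.float64(-6.468960771519434), 85, -91.8) -> [-6.4  8.8 -0.7] [ 0.1 -0.   0. ] rows 1.0
(np.float64(622.9866836920089), np.float64(-3.596872772550185), 85, -91.8) -> [-9.1 15.  -0.7] [ 0.1 -0.   0. ] rows 1.0
(np.float64(617.0669708600312), np.float64(-0.005992564467533157), 85, -91.8) -> [-12.5  21.   -0.7] [ 0.1 -0.   0. ] rows 1.0
(np.float64(611.458587172763), np.float64(4.303659384010572), 85, -91.8) -> [-16.7  26.8  -0.7] [ 0.1 -0.   0. ] rows 1.0
(np.float64(606.2662199416542), np.float64(9.315145332511833), 85, -91.8) -> [-21.5  32.1  -0.7] [ 0.1 -0.   0. ] rows 1.0
(np.float64(601.5957890960372), np.float64(14.993292784421385), 85, -91.8) -> [-27.   36.9  -0.7] [ 0.1 -0.   0. ] rows 2.0
(np.float64(597.5508718748891), np.float64(21.284
[... 1357 characters left out ...]
63), 85, -91.8) -> [-101.9   42.5   -0.7] [ 0.1 -0.   0. ] rows 3.0
(np.float64(602.5001523243786), np.float64(95.47891480546073), 85, -91.8) -> [-107.5   38.5   -0.7] [ 0.1 -0.   0. ] rows 3.0
(np.float64(607.4151025106386), np.float64(100.47386831813574), 85, -91.8) -> [-112.7   33.7   -0.7] [ 0.1 -0.   0. ] rows 3.0
(np.float64(612.9824753029332), np.float64(104.90422029127859), 85, -91.8) -> [-117.3   28.3   -0.7] [ 0.1 -0.   0. ] rows 3.0
(np.float64(619.1325308640655), np.float64(108.66807210798214), 85, -91.8) -> [-121.2   22.3   -0.7] [ 0.1 -0.   0. ] rows 3.0
(np.float64(625.7772771554498), np.float64(111.6735665306264), 85, -91.8) -> [-124.4   15.7   -0.8] [ 0.1 -0.   0. ] rows 4.0
```

View pics/w13.png

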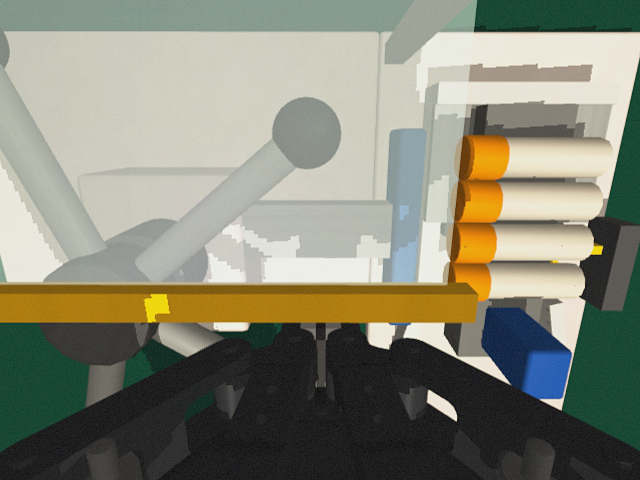

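arm_command(rows=[[[-4, 2, -1, 0, 0, 0], [-6, 9, -1, 0, 0, 0], [-9, 15, -1, 0, 0, 0], [-13, 21, -1, 0, 0, 0], [-17, 27, -1, 0, 0, 0], [-22, 32, -1, 0, 0, 0], [-27, 37, -1, 0, 0, 0], [-33, 41, -1, 0, 0, 0], [-40, 45, -1, 0, 0, 0], [-47, 47, -1, 0, 0, 0], [-54, 49, -1, 0, 0, 0], [-60, 50, -1, 0, 0, 0], [-65, 51, -1, 0, 0, 0]]])

```text
clock: 15.73
eef_pos: [591.2, 50.2, 87.8]
tool_rot: [-3.135, -0.005, -1.604]
force: [2.9, -6.1, 0.7]
width: 0.0
```

```bash
python3 - <<'E'
from h import *
s=state();print(s["clock"],s["eef_pos"],np.degrees(s["tool_rot"]),s["force"],s["torque"],s["width"])
grab("wrist","w14")
E
```

```text
15.7333 [591.19778625  50.15404234  87.77875729] [-179.63101876   -0.26562257  -91.87390657] [ 2.86583584 -6.1130925   0.6824029 ] [-1.36503596 -0.67761014 -0.07530271] 0.03175317472098869
```

View pics/w14.png

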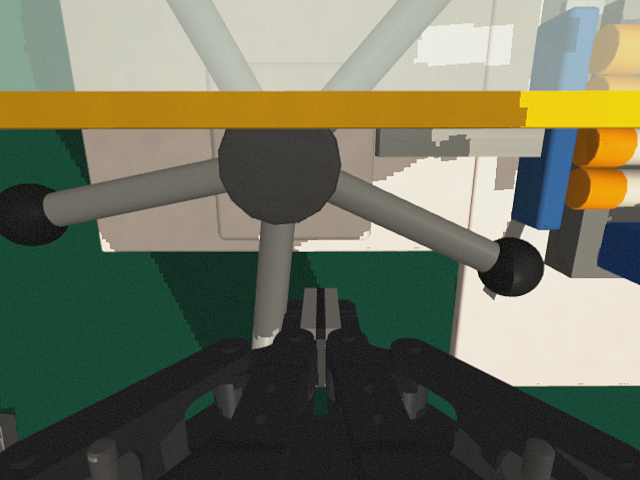

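```bash
python3 - <<'E'
from h import *
rows([(*fing(t,0,58),86,-91.8) for t in np.linspace(166,96,13)])
E
```

```text
(np.float64(590.9402615862227), np.float64(52.9145419328656), 86, -91.8) -> [-1.2 -0.3  1.5] [-0.3 -0.2 -0. ] rows 1.0
(np.float64(590.404878215086), np.float64(58.65055022784756), 86, -91.8) -> [-6.9  0.4  1.5] [-0.3 -0.2 -0. ] rows 1.0
(np.float64(590.4787707850089), np.float64(64.59804119826299), 86, -91.8) -> [-12.8   0.5   1.5] [-0.3 -0.2 -0. ] rows 1.0
(np.float64(591.2175608471479), np.float64(70.68538038989817), 86, -91.8) -> [-19.   -0.    1.5] [-0.3 -0.2 -0. ] rows 1.0
(np.float64(592.6667889113862), np.float64(76.82829000867929), 86, -91.8) -> [-25.1  -1.3   1.4] [-0.3 -0.2 -0. ] rows 1.0
(np.float64(594.8592449872018), np.float64(82.93159911653183), 86, -91.8) -> [-31.3  -3.3   1.4] [-0.3 -0.2 -0. ] rows 1.0
(np.float64(597.8126540008601), np.float64(88.89153295370954), 86, -91.8) -> [-37.4  -6.    1.4] [-0.3 -0.2 -0. ] rows 1.0
(np.float64(601.5278216641697), np.float64(94.59846381160907), 86, -91.8) -> [-43.2  -9.6   1.4] [-0.3 -0.2 -0. ] rows 2.0
(np.float64(605.9873290227032), np.float64(99.94002571107501), 86, -91.8) -> [-48.7 -13.9   1.4] [-0.3 -0.2 -0. ] rows 2.0
(np.float64(611.1548427982642), np.float64(104.80447884603541), 86, -91.8) -> [-53.7 -18.9   1.4] [-0.3 -0.2 -0. ] rows 2.0
(np.float64(616.9750846177144), np.float64(109.0841980173777), 86, -91.8) -> [-58.1 -24.6   1.5] [-0.3 -0.2 -0. ] rows 2.0
(np.float64(623.3744762659262), np.float64(112.67915260679285), 86, -91.8) -> [-61.9 -30.8   1.5] [-0.3 -0.2 -0. ] rows 2.0
(np.float64(630.2624512738512), np.float64(115.50024431677949), 86, -91.8) -> [-65.  -37.6   1.5] [-0.3 -0.2 -0. ] rows 2.0
```

arm_command(rows=[[[-7, 0, 1, 0, 0, 0], [-13, 0, 1, 0, 0, 0], [-19, 0, 1, 0, 0, 0], [-25, -1, 1, 0, 0, 0], [-31, -3, 1, 0, 0, 0], [-37, -6, 1, 0, 0, 0], [-43, -10, 1, 0, 0, 0], [-49, -14, 1, 0, 0, 0], [-54, -19, 1, 0, 0, 0], [-58, -25, 1, 0, 0, 0], [-62, -31, 1, 0, 0, 0], [-65, -37, 1, 0, 0, 0], [-65, -39, 1, 0, 0, 0], [-65, -39, 1, 0, 0, 0]]])

```text
clock: 16.95
eef_pos: [628.3, 116.0, 84.6]
tool_rot: [3.138, -0.001, -1.602]
force: [-2.7, -2.8, -1.0]
width: 0.1
```

```bash
python3 - <<'E'
from h import *
s=state();print(s["clock"],s["eef_pos"],np.degrees(s["tool_rot"]),s["force"],s["torque"],s["width"])
grab("wrist","w15")
E
```

```text
16.95 [628.30733288 115.98566909  84.64399896] [ 1.79809750e+02 -5.88421269e-02 -9.18062463e+01] [-2.71848329 -2.8485083  -1.03616571] [-0.56485856  0.66024631 -0.0142973 ] 0.05206626292437212
```

View pics/w15.png

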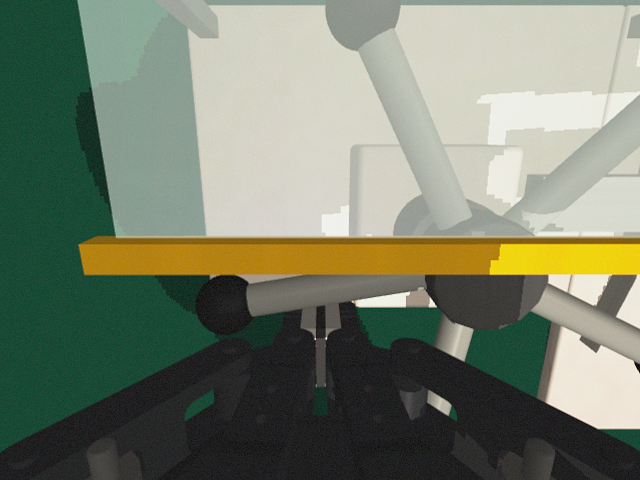

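```bash
python3 - <<'E'
from h import *
im=load("w15");c,s_=np.cos(TH),np.sin(TH)
def inv(p): d=np.array(p[:2])-O; return np.round([c*d[0]+s_*d[1],-s_*d[0]+c*d[1]],1)
for u,v in((224,303),(363,8)):
    q=inv(ray(im,u,v,105)); print(q,np.degrees(np.arctan2(q[1]-175,q[0])).round(1),np.hypot(q[0],q[1]-175).round(1))
rows([(*fing(172,13),150,-91.8),(*fing(172,13),85,-91.8)])
E
```

```text
[-15.7 266.8] 99.7 93.1
[ 80.4 218.4] 28.4 91.4
(np.float64(589.8521530739594), np.float64(34.485009549723515), 150, -91.8) -> [ 82.9  36.2 -65.2] [ 0.2 -0.  -0. ] rows 3.0
(np.float64(589.8521530739594), np.float64(34.485009549723515), 85, -91.8) -> [82.9 36.  -0.2] [ 0.2 -0.  -0. ] rows 3.0
```

arm_command(rows=[[[0, 6, 0, 0, 0, 0], [0, 14, -5, 0, 0, 0], [2, 20, -30, 0, 0, 0], [5, 25, -60, 0, 0, 0], [25, 36, -65, 0, 0, 0], [55, 36, -65, 0, 0, 0], [75, 36, -65, 0, 0, 0], [83, 36, -65, 0, 0, 0], [83, 36, -62, 0, 0, 0], [83, 36, -50, 0, 0, 0], [83, 36, -35, 0, 0, 0], [83, 36, -18, 0, 0, 0], [83, 36, -5, 0, 0, 0], [83, 36, 0, 0, 0, 0], [83, 36, 0, 0, 0, 0]]])

```text
clock: 18.25
eef_pos: [590.5, 36.5, 82.9]
tool_rot: [3.138, 0.0, -1.6]
force: [0.2, 0.4, -0.2]
width: -0.1
```

```bash
python3 - <<'E'
from h import *
s=state();print(s["clock"],s["eef_pos"],np.degrees(s["tool_rot"]),s["force"],s["torque"],s["width"])
grab("wrist","w16")
rows([(*fing(t,0,58),85,-91.8) for t in np.linspace(172,140,9)])
E
```

```text
18.25 [590.50640829  36.47151507  82.92625982] [ 1.79806830e+02  2.27748345e-02 -9.16824256e+01] [ 0.17357852  0.43388827 -0.15878967] [-0.04797441 -0.0378101  -0.01737112] -0.14249413096088884
(np.float64(592.0604047892028), np.float64(47.296083835751375), 85, -91.8) -> [-11.5  -0.4  -0.9] [0.1 0.  0.1] rows 1.0
(np.float64(591.2529424415135), np.float64(51.00741363916799), 85, -91.8) -> [-15.2   0.5  -0.9] [0.1 0.  0.1] rows 1.0
(np.float64(590.691855854015), np.float64(54.85345334034986), 85, -91.8) -> [-19.    1.2  -0.9] [0.1 0.  0.1] rows 1.0
(np.float64(590.3982498563727), np.float64(58.81785296668838), 85, -91.8) -> [-22.9   1.6  -0.9] [0.1 0.  0.1] rows 1.0
(np.float64(590.3920796339567), np.float64(62.88110588555929), 85, -91.8) -> [-27.    1.7  -0.9] [0.1 0.  0.1] rows 1.0
(np.float64(590.6916929446775), np.float64(67.02064758500515), 85, -91.8) -> [-31.1   1.5  -0.9] [0.1 0.  0.1] rows 1.0
(np.float64(591.3133841974138), np.float64(71.2110194963812), 85, -91.8) -> [-35.4   1.1  -0.9] [0.1 0.  0.1] rows 1.0
(np.float64(592.2709695040296), np.float64(75.42409601191719), 85, -91.8) -> [-39.6   0.2  -0.9] [0.1 0.  0.1] rows 1.0
(np.float64(593.5753915012808), np.float64(79.62937158668407), 85, -91.8) -> [-43.8  -1.   -0.9] [0.1 0.  0.1] rows 2.0
```

View pics/w16.png

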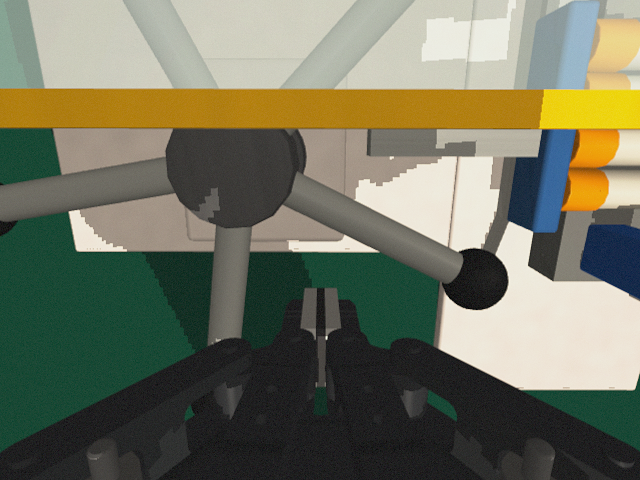

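Pushing the spoke at about 172° to around 150°, then watching the force for the hard stop.

arm_command(rows=[[[-6, 0, -1, 0, 0, 0], [-12, 0, -1, 0, 0, 0], [-15, 0, -1, 0, 0, 0], [-19, 1, -1, 0, 0, 0], [-23, 2, -1, 0, 0, 0], [-27, 2, -1, 0, 0, 0], [-31, 2, -1, 0, 0, 0], [-34, 1, -1, 0, 0, 0], [-34, 1, -1, 0, 0, 0]]])

```text
clock: 19.05
eef_pos: [592.6, 67.5, 86.7]
tool_rot: [-3.139, -0.003, -1.602]
force: [1.1, -4.5, 0.9]
width: -0.0
```

```bash
python3 - <<'E'
from h import *
s=state();print(s["clock"],s["eef_pos"],np.degrees(s["tool_rot"]),s["force"],s["torque"],s["width"])
E
```

```text
19.05 [592.6496777   67.52760707  86.68222852] [-1.79857214e+02 -1.57550590e-01 -9.18102890e+01] [ 1.06682758 -4.47990528  0.85139754] [-0.81120461 -0.09056239 -0.02400315] -0.03662256707347249
```

arm_command(rows=[[[-3, 0, 0, 0, 0, 0], [-6, -1, 0, 0, 0, 0], [-9, -1, 0, 0, 0, 0], [-9, -1, 0, 0, 0, 0]]])

```text
clock: 19.38
eef_pos: [593.1, 77.1, 86.3]
tool_rot: [-3.141, -0.002, -1.602]
force: [0.2, -4.0, 0.4]
width: -0.5
```

```bash
python3 - <<'E'
from h import *
s=state();print(s["clock"],s["eef_pos"],np.degrees(s["tool_rot"]),s["force"],s["torque"],s["width"])
grab("wrist","w17")
E
```

```text
19.3833 [593.08282886  77.1032857   86.28291499] [-1.79964239e+02 -9.07695966e-02 -9.18005962e+01] [ 0.17527965 -4.01039547  0.36655351] [-0.84619061  0.03846381  0.01213316] -0.5418744540919207
```

View pics/w17.png

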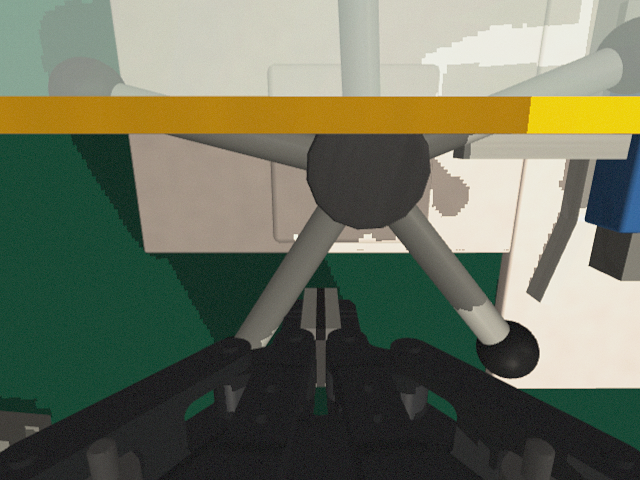

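arm_command(rows=[[[-2, 0, 0, 0, 0, 0], [-4, 0, 0, 0, 0, 0], [-6, -1, 0, 0, 0, 0], [-6, -1, 0, 0, 0, 0]]])

```text
clock: 19.77
eef_pos: [593.1, 80.6, 86.1]
tool_rot: [3.14, -0.004, -1.604]
force: [-1.9, -8.6, 1.5]
width: 0.2
```

```bash
python3 - <<'E'
from h import *
s=state();print(s["clock"],s["eef_pos"],s["force"],s["torque"])
E
```

```text
19.7667 [593.10513878  80.62254641  86.07631331] [-1.90795449 -8.58161699  1.50107462] [-1.72379687  0.41961879 -0.04731607]
```

arm_command(rows=[[[-2, 0, 0, 0, 0, 0], [-4, -1, 0, 0, 0, 0], [-5, -1, 0, 0, 0, 0], [-5, -1, 0, 0, 0, 0], [-5, -1, 0, 0, 0, 0]]])

```text
clock: 20.18
eef_pos: [593.2, 81.1, 86.1]
tool_rot: [3.139, -0.01, -1.607]
force: [-4.3, -16.0, 2.2]
width: -0.2
```

```bash
python3 - <<'E'
from h import *
s=state();print(s["clock"],s["eef_pos"],s["force"],s["torque"])
E
```

```text
20.1833 [593.24948333  81.06961716  86.14699389] [ -4.3213437  -15.97123078   2.22728151] [-3.31778312  0.94273406 -0.04859945]
```

Moving 0.5 mm raised the force from 8.6 N to 16 N, so this is the hard stop. Backing off, lifting clear and checking.

arm_command(rows=[[[6, 1, 0, 0, 0, 0], [14, 2, 0, 0, 0, 0], [22, 4, 0, 0, 0, 0], [26, 6, -15, 0, 0, 0], [26, 10, -45, 0, 0, 0], [26, 30, -85, 0, 0, 0], [26, 55, -110, 0, 0, 0], [40, 80, -120, 0, 0, 0], [70, 80, -120, 0, 0, 0], [105, 80, -120, 0, 0, 0], [130, 80, -120, 0, 0, 0], [140, 80, -120, 0, 0, 0], [140, 80, -120, 0, 0, 0]]])

```text
clock: 21.27
eef_pos: [511.1, -50.9, 207.3]
tool_rot: [-3.14, 0.0, -1.606]
force: [0.5, 1.2, -0.5]
width: -0.2
```

```bash
python3 - <<'E'
from h import *
s=state();print(s["clock"],s["eef_pos"],s["force"],s["torque"])
grab("wrist","w18");grab("side","s18");grab("top","t18")
im=load("s18");cv2.imwrite("pics/s18c.png",cv2.resize(im["pixels"][150:320,300:450,::-1],None,fx=3.5,fy=3.5,interpolation=cv2.INTER_CUBIC))
E
```

```text
21.2667 [511.07630128 -50.94957876 207.3442566 ] [ 0.47981753  1.19173111 -0.53258291] [-0.01018063 -0.08491622  0.00326826]
```

View pics/w18.png

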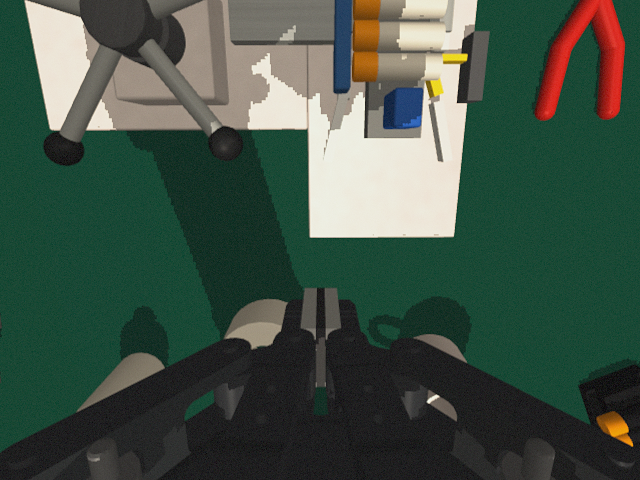

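View pics/s18c.png

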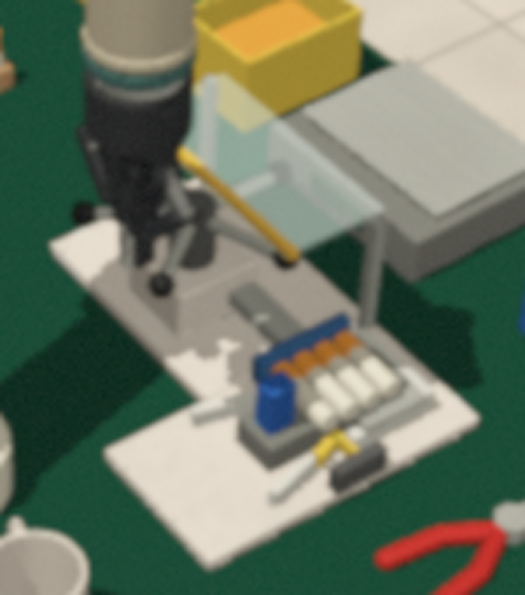

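View pics/t18.png

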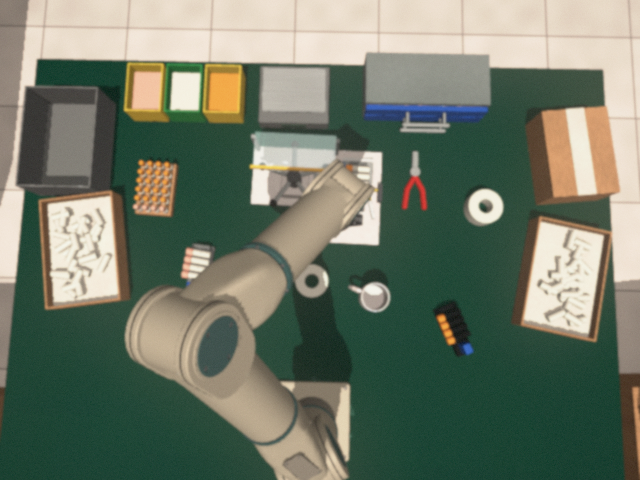

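```bash
python3 - <<'E'
from h import *
im=load("w18");c,s_=np.cos(TH),np.sin(TH)
def inv(p): d=np.array(p[:2])-O; return np.round([c*d[0]+s_*d[1],-s_*d[0]+c*d[1]],1)
for u,v in((63,149),(226,144)):
    q=inv(ray(im,u,v,105)); print(q,np.degrees(np.arctan2(q[1]-175,q[0])).round(1),np.hypot(q[0],q[1]-175).round(1))
w=pts(im);hsv=cv2.cvtColor(im["pixels"],cv2.COLOR_RGB2HSV);H,S,V=[hsv[...,i] for i in range(3)]
m=(H>100)&(H<128)&(S>90);m[110:]=0
for nm,x0,x1 in(("bar",325,356),("tab",380,425)):
    k=m.copy();k[:,:x0]=0;k[:,x1:]=0;Z=w[...,2];k&=(Z>np.nanmax(Z[k])-6);P=np.array([inv(q) for q in w[k]]);print(nm,np.percentile(P,2,0),np.percentile(P,98,0),np.nanmedian(Z[k]))
m=(H>20)&(H<34)&(S>120)&(V>90);m[100:]=0;m[:,:420]=0;m[:,470:]=0
vv,uu=np.nonzero(m);P=np.array([inv(ray(im,u,v,27)) for u,v in zip(uu,vv)]);print("catch",P.min(0),P.max(0))
a=im["pixels"][:,:,::-1];cv2.imwrite("pics/w18c.png",cv2.resize(a[0:170,300:480],None,fx=4,fy=3.5,interpolation=cv2.INTER_CUBIC))
E
```

```text
[-74.8 229.5] 143.9 92.5
[-71.9 122.1] -143.7 89.3
bar [-32.44  39.3 ] [22.44 50.2 ] 65.19987838989402
tab [-49.2    -8.936] [-35.8   9.7] 85.31636711961647
catch [-35.4 -58.8] [ -2.2 -26.9]
```

View pics/w18c.png

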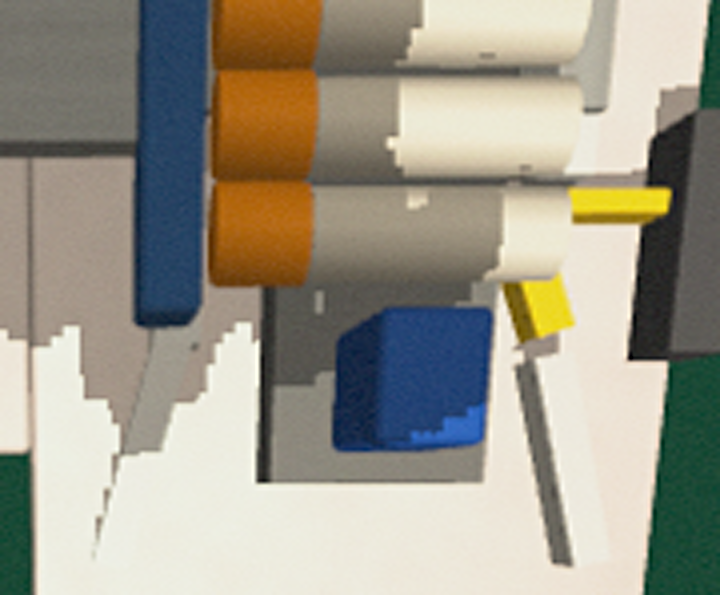

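arm_command(rows=[[[6, -20, -20, 0, 0, 0], [14, -45, -45, 0, 0, 0], [16, -62, -60, 0, 0, 0], [16, -62, -60, 0, 0, 0], [16, -62, -60, 0, 0, 0], [16, -62, -60, 0, 0, 0]]])

```text
clock: 21.92
eef_pos: [571.5, -64.5, 264.9]
tool_rot: [3.139, 0.001, -1.6]
force: [-0.5, -0.1, 0.8]
width: -0.4
```

```bash
python3 - <<'E'
from h import *
s=state();print(s["clock"],s["eef_pos"],s["force"])
im=grab("wrist","w19");c,s_=np.cos(TH),np.sin(TH)
def inv(p): d=np.array(p[:2])-O; return np.round([c*d[0]+s_*d[1],-s_*d[0]+c*d[1]],1)
print(proj(im,np.append(jig(0,36.5),64)),proj(im,np.append(jig(0,48.5),64)),proj(im,np.append(jig(0,34),28)))
E
```

```text
21.9167 [571.45011607 -64.45212307 264.86207462] [-0.54902111 -0.05054506  0.80469574]
[334.59921133 128.81058675] [321.34345917 128.75938407] [335.78772238 129.70384819]
```

View pics/w19.png

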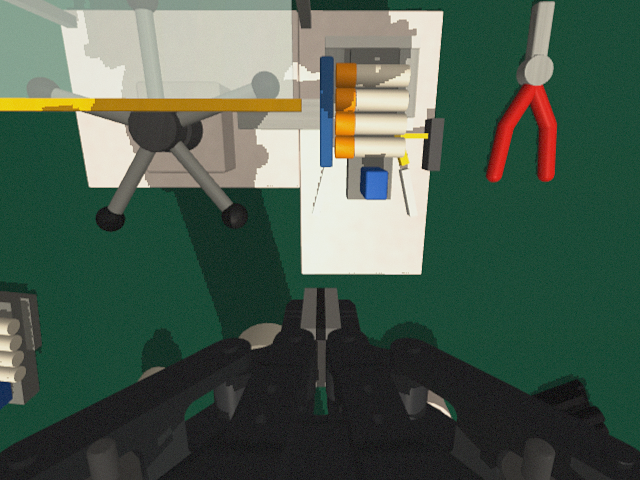

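```bash
python3 - <<'E'
from cell import order
print(order.finish_job())
E
```

```text
the job is handed in; nothing more can be done
None
```

The orange-capped cassette is latched in the jig with its blue tab last, and the clamp bar is fully closed on the caps. I handed the job in at about 22 s of the 72 s allowed.

- **Cassette:** I gripped it by the blue tab and slid it under the lips to the end stop, where it pressed with about 10 N. After release, the catch nose was back in the guide behind the right shoulder (jig x about -3, y about -24).
- **Clamp:** I turned the star wheel clockwise in three spoke pushes. It started at about 0.8 rad rather than 0. On the last push the force rose from 9 to 16 N over half a millimetre, which is the hard stop. Afterwards the spokes read 144° and 216° against 145.5° and 217.5° expected at full closure.
- **Disagreeing check:** a depth-based reading put the bar about 2 mm short of closed. A more direct overhead view put it within about 1 mm of the fully closed position and touching the caps, so I trusted that one and the hard stop.
- **Everything else:** in the last pictures the other objects look unmoved, though I compared them by eye only. The gripper was clear, reading under 1 N.

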